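# Knock out the stay, catch the photometer cover on the fingers and lower it shut

### The job

The photometer's cover is propped open on a thin upright stay rod at its front. With the shut fingers held just under the cover's front lip, knock the stay over to the left (as you face the instrument) so that the cover comes down onto the outside of the fingers, then lower it gently until it is fully shut and take the fingers away. Do not grip or lift the cover or the stay, do not let the cover drop, leave the stay folded down, and leave the things standing around alone.

Things in the scene. Friction and masses are not known exactly. Their poses are not given: they have to be found in the camera images.
- photometer: Bench photometer, fixed to the bench: off-white box 170 mm deep (its x) by 180 mm wide (its y) by 93 mm high with an open sample deck on top. Origin under its centre at bench height; its x axis points to the rear (away from the robot at yaw 0), y to its left as the robot sees it, z up; it may be yawed up to 0.3 rad. Front face at x = -85 mm.
- cover (a joint): Angle of the cover in rad: 0 = fully shut (level, lying on the housing), grows as it opens; it starts at 0.45, resting on the stay. The hinge is free with a little viscous drag: without support the cover falls shut at about 1.5 to 2 rad/s. It weighs about 0.25 kg (about 1.2 N to hold at the lip).
- cover_hinge (a point): Middle of the cover's hinge line, at the rear top edge of the photometer: 85 mm behind its centre, 93 mm above the bench. The hinge line runs along the photometer's y.
- cover_lip (a point): Middle of the lower front edge of the cover, which moves with it. The cover is a grey plate 180 mm wide, 7 mm thick, 210 mm from hinge line to this edge; its underside lies in the plane of the hinge line. Shut, the lip stands 40 mm out in front of the housing, 93 mm above the bench, with nothing but the stay and its clamp below it; fingers tilted 45 degrees forward-down can lie under it all the way to shut.
- stay (a joint): Angle of the stay rod in rad: 0 = upright, bearing the cover (it then leans 0.06 rad inward, to the photometer's -y, against a stop); it grows as the rod swings in the photometer's y-z plane toward +y; past about 0.06 it is over dead centre and, once the cover no longer bears on it, falls by itself to 1.45, lying out to the left. A side push of under 3 N moves it; low friction.
- stay_tip (a point): Centre of the round end (10 mm diameter) at the top of the stay, touching the cover's underside at the start, about 172 mm above the bench, 92 mm in front of the photometer's centre (7 mm in front of its front face); its place across the front (y) varies by 60 mm. The rod is 7 mm thick and 117 mm long from its pivot to this point; the pivot is on the front of the photometer, 56 mm above the bench, and stays put.
- reagent_2: Loose small white bottle with a screw cap, 42 mm diameter, 68 mm high, standing right of the photometer. Origin under its centre. Leave alone.
- petri_stack: Loose stack of petri dishes, 62 mm diameter, 62 mm high, right of the photometer. Origin under its centre. Leave alone.
- marker_red: Loose marker pen, 126 mm long, 14 mm high, lying left of the photometer. Origin under its centre. Leave alone.

How it is judged:
On the way, in this order (a step that is already met when the one before it is completed fails the run):
1. the stay is knocked out and the cover lies on the fingers, still well open (value of joint stay above 0.6 rad and value of joint cover above 0.2 rad and contact force between the fingers and cover above 0.2 N), for 0.2 s.
2. the cover is fully shut (value of joint cover below 0.02 rad), for 0.2 s.
At the end, for the whole second after the job is handed in: The cover is shut (within 0.02 rad), the stay lies folded out to the left (over 1.2 rad), and the bottle, the dishes and the marker are within 15 mm of where they stood (value of joint cover below 0.02 rad and value of joint stay above 1.2 rad and distance of each of reagent_2, petri_stack, marker_red from where it was at the start of the episode below 0.015 m); the robot touches nothing.
It fails at once if the cover drops or is slammed: it falls faster than 0.8 rad/s in the last 0.3 rad (value of joint cover below 0.3 rad and velocity of joint cover below -0.8 rad/s).
It fails at once if the cover is lifted (more than 0.1 rad above its propped angle) (value of joint cover above 0.55 rad).
It fails at once if the cover is gripped or forced (over 15 N) (contact force between the fingers and cover above 15 N).
It fails at once if the stay is gripped or forced (over 15 N) (contact force between the fingers and stay above 15 N).
It fails at once if the bottle, the dish stack or the marker is disturbed (moved over 15 mm) (distance of any of reagent_2, petri_stack, marker_red from where it was at the start of the episode above 0.015 m).
It also fails if it takes over 45 s, if anything falls off the work surface, if the arm or the gripper's body presses on something with over 40 N, if the wrist force passes 120 N, or if a joint passes its speed limit or range.

### The arm

A 6-joint arm with a two-finger parallel gripper is mounted at the origin on a cart in front of the work surface, level with it; the furniture and walls round the work are solid. World frame = base frame: x ahead of the robot, y to its left, z up, the work surface at z = 0. Lengths are in m, angles in rad, forces in N, time in s.
With the tool pointing down it reaches from about 0.4 to 0.925 m from the base axis. Payload 3.4 kg.
Tool frame: the origin (TCP) lies midway between the tips of the shut fingers; the grasp point (between the pads) lies 19 mm behind it; y points along the fingers, z is the direction in which the jaws open and shut, and the axes are right-handed (so a half turn about y gives the same grasp; the last joint's range is limited). The gripper opens to 85 mm and grips with 20 to 120 N. Pads are 22 mm wide; open, the fingers measure 114 mm over their backs; the gripper's body (76 mm by 85 mm) begins 54 mm behind the grasp point. The pads swing forward as they close: fully open they stand 13 mm farther back than shut.
Start: joints at [1.238, 0.307, 1.506, -0, 1.328, -0.073], TCP at [0.147, 0.556, 0.231] pointing down, gripper open.
Joint ranges: [-3.12, 3.12], [-1.05, 2.28], [0.14, 2.33], [-1.42, 4.57], [0.1, 2.73], [-2.68, 2.68]. Speed limits (rad/s): [2.57, 2.57, 3.14, 3.14, 3.14, 3.14].

### API

Orientations are given as a unit quaternion [x, y, z, w].
In Python, from plant import sensors, imaging, workorder, nets gives the robot as it stands.
- The arm moves only by the tool move_arm, never from a script. Its argument "steps" is a list of rows, each an object with "travel": the shift along the world's x, y, z in m, a list of three; "spin": the turn about the world's z in degrees; "claw": the opening in per cent of the stroke, from 0 (shut) to 100 (fully open). In form: [{"travel": [x, y, z], "spin": spin, "claw": claw}, ...]. A call has 1 to 5 rows; each row shifts and turns the commanded pose from where the row before left it; what a row does not reach is not made up. A row lasts 1/10 s, in which the tool goes at most 50 mm and 8.59 degrees, less where a joint would pass 70% of its speed; a pose out of reach is approached as far as the arm can. A call is refused whole if a number of a shift passes 0.05 or a number of a turn 8.59, either way. A call with a gripper value outside its range is refused whole. The fingers move at their own pace and stop on an object; "grip_force" is the grip in N (left out, the last holds). Time passes only in rows, so rows that do not move let the fingers close. It gives the time, the measured TCP pose, the force and the opening at its end, in the units of the state.
- sensors.state(): the state, without advancing time (a new reading comes with each control period).
- imaging.snapshot(name): name is "scene" or "top" or "wrist"; returns the picture (480x640x3 uint8, blue, green, red); there is no depth.
- imaging.get_calibration(name): a dict with "fx", "fy", "cx", "cy" (pixels), "k1" (the pictures are not rectified: a ray, as slopes to the right and down, at radius r is drawn at 1 + k1 r^2 times it, then the intrinsics apply), "eye" and "rotation" of the camera in the world; the wrist camera has in their place "mount" (4x4, takes a point from camera to tool coordinates, whose origin is the TCP and whose axes are the tool frame's). Camera axes: x right, y up, looking along -z (the intrinsics and any distortion apply to the point x, -y, -z); pixel columns grow to the right and rows downward; lengths in m; the calibration is good to about 2 mm. A picture is of the moment at which its call begins: read the wrist's pose just before it. get_calibration takes no time and is no camera call.
- workorder.finish_job(): hands the job in, once; it reports no verdict.
Trained networks look in the newest picture that a camera, given by its name, has taken for a name from the list of things; names that differ only in an ending like _2 or _b are one class to them, and where a whole thing is asked for, a point or a joint stands for the part that bears it (a point fixed in the world has none). Each returns a list of dicts, best first, with "confidence" (0 to 1); they miss things now and then, are a little off and sometimes report something else, mostly with a low value. They report only what shows in the picture. A call takes as long as a camera call.
- nets.search_frame(camera, label): "uv" ([column, row] in pixels, amid what is visible of it).
- nets.silhouettes(camera, label): "mask" (480x640 bool, what is visible of it) and "uv" ([column, row] in pixels, amid what is visible of it).
- nets.spot_point(camera, label): "uv" ([column, row] in pixels: a listed point, or the origin of a listed thing).
The state is a dict: "time_s": time; "q": joint angles; "joint_vel": joint speeds; "joint_efforts": joint torques, N m; "tcp_pos": TCP position; "tool_rot": TCP orientation; "ft_force": force on the tool from outside, world axes, zero at the start; "moment": the same for the moment, N m; "gripper_width": finger opening in m.
Only numpy, scipy, OpenCV 4.12 (cv2) and the standard library are available. Lean on these libraries where they do the work, as an engineer would, in place of code of your own. Each camera call takes 0.05 s, during which the arm holds its last target.

## Working session

There is one attempt and no reset: what is moved stays moved. The work goes in short steps, Python scripts to look and compute and a tool call to move; the robot and the scene stay as the last step left them, time stands still between calls to the robot, and variables do not carry over. Pictures are saved under pics/ and viewed, and the job is handed in when it is done.

Besides the shell and the picture viewer there is one more tool, called after ">>>" in YAML: its name, and indented under it one key for each argument. move_arm: Moves the arm, as the interface text tells. Its arguments: {"type":"object","properties":{"steps":{"type":"array"},"grip_force":{"type":"number"}},"required":["steps"]}

```bash
ls; mkdir -p pics
python3 - <<'E'
from plant import sensors, imaging, nets
import cv2
print(sensors.state())
for n in ["scene","top"]:
    cv2.imwrite(f"pics/{n}0.png", imaging.snapshot(n)); c=imaging.get_calibration(n); print(n,c)
    for l in ["cover_lip","cover_hinge","stay_tip","photometer","reagent_2","petri_stack","marker_red"]:
        try: print(l,[(r["uv"],round(r["confidence"],2)) for r in nets.spot_point(n,l)[:2]])
        except Exception as e: print(l,e)
print(imaging.get_calibration("wrist"))
E
```

```text
pics
{'time_s': 0.0, 'q': array([ 1.23850836e+00,  3.07569476e-01,  1.50768381e+00,  2.74583083e-05,
        1.32836691e+00, -7.34622615e-02]), 'joint_vel': array([ 0.00028267,  0.00022051, -0.00044199,  0.00230873,  0.000552  ,
       -0.0001516 ]), 'joint_efforts': array([ 5.72049339e-04, -4.57562864e+01, -2.51918614e+01,  2.30689784e-05,
        1.32988856e-02, -1.64290981e-07]), 'tcp_pos': array([0.14693562, 0.55519375, 0.23037911]), 'tool_rot': array([ 0.70189342, -0.09140943,  0.0911021 , -0.70049294]), 'ft_force': array([-0.04711161, -0.20224627,  0.03693747]), 'moment': array([-0.02035236, -0.01482326,  0.02805197]), 'gripper_width': 0.08510732918137237}
scene {'fx': 473.8614142573469, 'fy': 473.8614142573469, 'cx': 323.3482931673227, 'cy': 232.43030079898932, 'k1': -0.06798256029573833, 'eye': array([ 0.36597231, -0.48932574,  0.6722298 ]), 'rotation': array([ 0.41295507, -0.10945705, -0.20551491,  0.88048333])}
cover_lip []
cover_hinge [([359.5, 236.8], 0.77)]
stay_tip [([284.7, 242.7], 0.66)]
photometer [([324.2, 289.9], 0.96)]
reagent_2 [([340.6, 354.3], 0.88)]
petri_stac
[... 308 characters left out ...]
 [([315.7, 317.8], 0.85)]
cover_hinge [([304.4, 214.4], 0.69)]
stay_tip []
photometer [([313.6, 264.4], 0.65)]
reagent_2 [([390.8, 284.6], 0.86)]
petri_stack [([393.0, 238.0], 0.82)]
marker_red [([211.7, 259.4], 0.72)]
{'fx': 337.22588949636105, 'fy': 337.22588949636105, 'cx': 317.1960364197485, 'cy': 245.2981910340986, 'k1': -0.03093443543478748, 'mount': array([[-1.03485468e-03, -9.51433429e-01, -3.07852822e-01,
        -7.89050421e-02],
       [ 3.99263917e-04,  3.07852569e-01, -9.51433989e-01,
        -1.43483876e-01],
       [ 9.99999385e-01, -1.10751044e-03,  6.12903648e-05,
         1.13110562e-03],
       [ 0.00000000e+00,  0.00000000e+00,  0.00000000e+00,
         1.00000000e+00]])}
```

View pics/scene0.png

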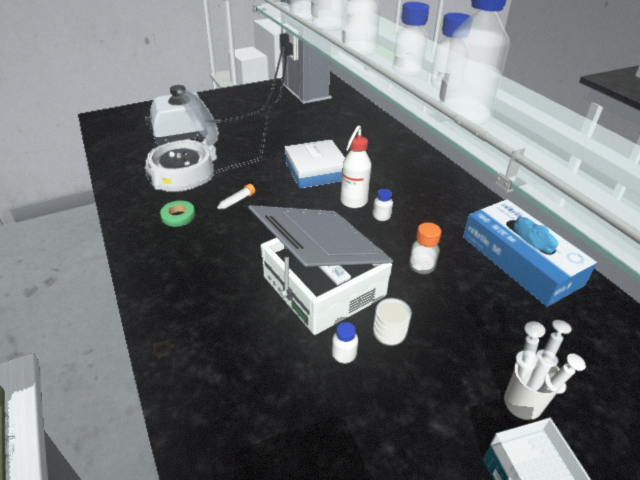

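View pics/top0.png

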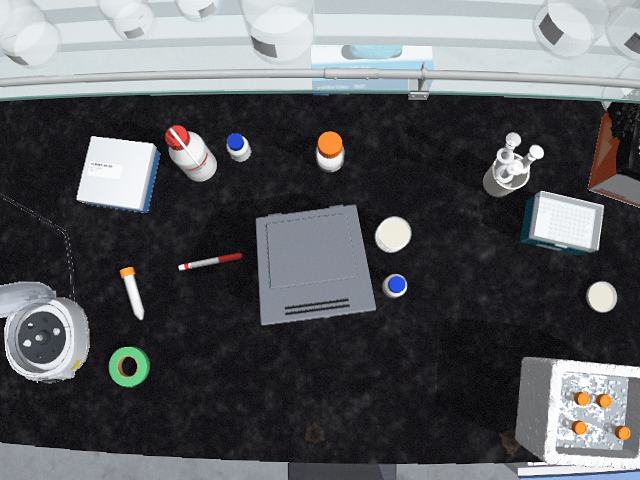

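```bash
cat > h.py <<'E'
import numpy as np
from scipy.spatial.transform import Rotation as R
from scipy.optimize import least_squares
from plant import imaging
def proj(n,P,st=None):
    c=imaging.get_calibration(n); P=np.atleast_2d(P)
    if n=="wrist":
        T=R.from_quat(st["tool_rot"]); p=T.inv().apply(P-st["tcp_pos"]); M=np.linalg.inv(c["mount"]); p=p@M[:3,:3].T+M[:3,3]
    else: p=R.from_quat(c["rotation"]).inv().apply(P-c["eye"])
    s=np.c_[p[:,0]/-p[:,2],-p[:,1]/-p[:,2]]; s=s*(1+c["k1"]*(s**2).sum(1,keepdims=True))
    return s*[c["fx"],c["fy"]]+[c["cx"],c["cy"]]
def world(v,p):  # v=x,y,yaw
    p=np.atleast_2d(p); return R.from_euler("z",v[2]).apply(p)+[v[0],v[1],0]
def cov(a,r,y,t=0): # point on cover: r from hinge along plate, y, t above underside
    return [0.085-r*np.cos(a)+0*t+t*np.sin(a), y, 0.093+r*np.sin(a)+t*np.cos(a)]
E
python3 - <<'E'
import cv2
a=cv2.imread("pics/scene0.png"); cv2.imwrite("pics/s_z.png",cv2.resize(a[190:340,240:410],None,fx=4,fy=4,interpolation=3))
a=cv2.imread("pics/top0.png"); cv2.imwrite("pics/t_z.png",cv2.resize(a[195:335,240:390],None,fx=4,fy=4,interpolation=3))
E
```

```text
(no output)
```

View pics/s_z.png

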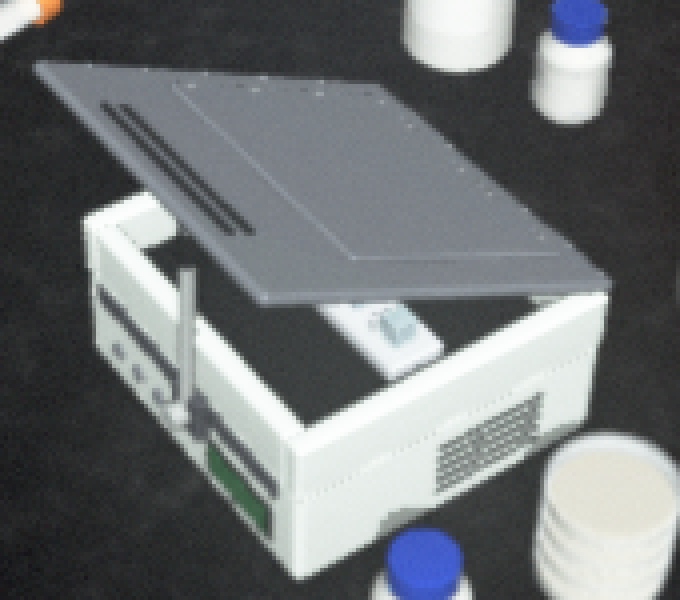

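View pics/t_z.png

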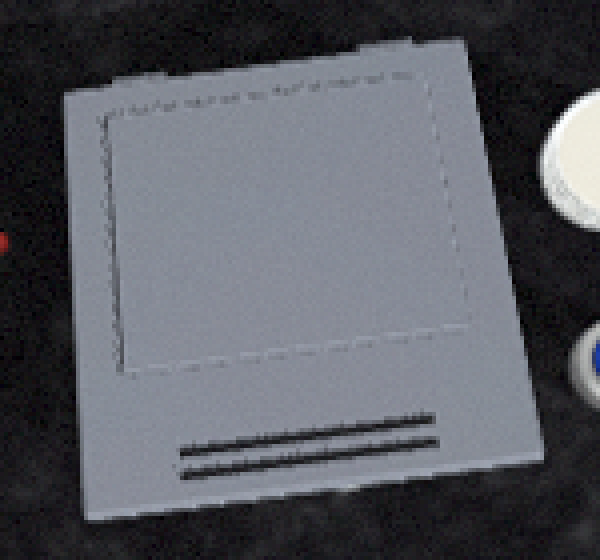

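```bash
cat > fit.py <<'E'
from h import *
S=240+0; z=lambda u,v,o:(u/4+o[0],v/4+o[1]); s=(240,190); t=(240,195)
a=.45
obs=[("scene",[-.085,-.09,.093],z(297,436,s)),("scene",[-.085,-.09,0],z(300,578,s)),("scene",[-.085,.09,.093],z(87,215,s)),("scene",[.085,-.09,.093],z(607,293,s)),
("scene",cov(a,.21,.09,.007),z(37,62,s)),("scene",cov(a,.21,-.09,0),z(266,304,s)),
("top",cov(a,.21,.09,.0035),z(87,519,t)),("top",cov(a,.21,-.09,.0035),z(543,460,t)),("top",cov(a,0,.09,.007),z(65,92,t)),("top",cov(a,0,-.09,.007),z(465,40,t))]
f=lambda v:np.concatenate([(proj(n,world(v,p))[0]-uv) for n,p,uv in obs])
r=least_squares(f,[.55,0,0],loss="soft_l1"); v=r.x
print(v); print(f(v).reshape(-1,2).round(1))
# stay: rod line points
def fs(q):
    y=q[0]; d=lambda L:[-.092,y-L*np.sin(.06),.056+L*np.cos(.06)]
    return np.concatenate([proj("scene",world(v,d(0.0)))[0][:1]-z(180,410,s)[0], proj("scene",world(v,d(.08)))[0][:1]-z(188,290,s)[0]])
q=least_squares(fs,[0.]); yp=q.x[0]; print("pivot y",yp,fs(q.x)); 
tip=[-.092,yp-.117*np.sin(.06),.056+.117*np.cos(.06)]
print("tip world",world(v,tip),"proj",proj("scene",world(v,tip)),"pivot proj",proj("scene",world(v,[-.092,yp,.056])))
print("lip mid",world(v,cov(a,.21,0)), "lip L/R",world(v,cov(a,.21,.09)),world(v,cov(a,.21,-.09)))
E
python3 fit.py
```

```text
[0.67208974 0.07847515 0.15023632]
[[ 0.4  4.3]
 [-0.9  4.5]
 [-2.  -0.3]
 [ 0.8 -0. ]
 [-1.2 -1.6]
 [-1.7  1.3]
 [-0.6 -0.3]
 [ 1.1 -1.3]
 [-0.9 -1.4]
 [-0.2 -2.3]]
pivot y -0.011194240397842517 [ 0.93184704 -0.87184705]
tip world [[0.58385158 0.04670044 0.17278946]] proj [[286.23708506 243.98275748]] pivot proj [[285.93184704 291.58980828]]
lip mid [[0.56916839 0.06289523 0.18434276]] lip L/R [[0.55569793 0.15188145 0.18434276]] [[ 0.58263885 -0.02609098  0.18434276]]
```

>>> move_arm:
  steps:
    - {"travel": [0, 0, 0.05], "spin": 0, "claw": 0}
    - {"travel": [0, 0, 0.05], "spin": 0, "claw": 0}
    - {"travel": [0, 0, 0.05], "spin": 0, "claw": 0}
    - {"travel": [0, 0, 0.05], "spin": 0, "claw": 0}
    - {"travel": [0, 0, 0.05], "spin": 0, "claw": 0}

```text
time_s: 1.3
tcp_pos: [0.147, 0.5554, 0.4836]
tool_rot: [-0.701, 0.091, -0.091, 0.701]
ft_force: [0.1, 1.1, 0.1]
gripper_width: 0.0121
```

```bash
cat > st.py <<'E'
from plant import sensors
from scipy.spatial.transform import Rotation as R
s=sensors.state(); print(s["time_s"],"q",s["q"].round(4),"p",s["tcp_pos"].round(4),"F",s["ft_force"].round(2),"w",round(s["gripper_width"],4)); m=R.from_quat(s["tool_rot"]).as_matrix().round(3); print("tx",m[:,0],"ty",m[:,1],"tz",m[:,2])
E
python3 st.py
```

```text
1.3 q [ 1.2385  0.2234  1.0162  0.      1.9013 -0.0734] p [0.147  0.5554 0.4836] F [0.12 1.14 0.07] w 0.0121
tx [ 0.967 -0.256  0.   ] ty [ 0.     0.001 -1.   ] tz [0.256 0.967 0.001]
```

>>> move_arm:
  steps:
    - {"travel": [0, 0, 0.05], "spin": 0, "claw": 0}
    - {"travel": [0, 0, 0.05], "spin": 0, "claw": 0}
    - {"travel": [0, 0, 0.05], "spin": 0, "claw": 0}
    - {"travel": [0, 0, 0.05], "spin": 0, "claw": 0}
    - {"travel": [0, 0, 0.05], "spin": 0, "claw": 0}

```text
time_s: 1.8
tcp_pos: [0.145, 0.5475, 0.7161]
tool_rot: [-0.698, 0.091, -0.092, 0.704]
ft_force: [13.5, 52.0, 77.4]
gripper_width: 0.0003
```

```bash
python3 st.py
```

```text
1.8 q [ 1.2370e+00  4.0140e-01  1.4250e-01  1.2000e-03  2.5892e+00 -7.3900e-02] p [0.145  0.5475 0.7161] F [13.46 51.98 77.37] w 0.0003
tx [ 0.967 -0.256  0.   ] ty [ 0.002  0.008 -1.   ] tz [0.256 0.967 0.008]
```

>>> move_arm:
  steps:
    - {"travel": [0.002, 0.008, 0], "spin": 0, "claw": 0}
    - {"travel": [0.002, 0.008, 0], "spin": 0, "claw": 0}

```text
time_s: 2.0
tcp_pos: [0.1484, 0.5611, 0.708]
tool_rot: [-0.696, 0.091, -0.092, 0.706]
ft_force: [-0.5, 0.6, 1.0]
gripper_width: -0.0001
```

```bash
python3 st.py
```

```text
2.0 q [ 1.2388e+00  4.1440e-01  1.4470e-01  1.8000e-03  2.5692e+00 -7.1700e-02] p [0.1484 0.5611 0.708 ] F [-0.48  0.63  0.99] w -0.0001
tx [ 0.967 -0.256  0.   ] ty [ 0.003  0.013 -1.   ] tz [0.256 0.967 0.013]
```

>>> move_arm:
  steps:
    - {"travel": [0.008, 0.03, 0.02], "spin": 0, "claw": 0}
    - {"travel": [0.008, 0.03, 0.02], "spin": 0, "claw": 0}
    - {"travel": [0.008, 0.03, 0.02], "spin": 0, "claw": 0}

```text
time_s: 2.3
tcp_pos: [0.1599, 0.6038, 0.6932]
tool_rot: [-0.677, 0.088, -0.094, 0.725]
ft_force: [0.4, 0.6, -0.7]
gripper_width: 0.0002
```

```bash
python3 st.py
```

```text
2.3 q [ 1.2416  0.4421  0.143   0.0078  2.488  -0.0641] p [0.1599 0.6038 0.6932] F [ 0.44  0.62 -0.69] w 0.0002
tx [ 0.967 -0.256  0.   ] ty [ 0.018  0.066 -0.998] tz [0.255 0.964 0.069]
```

>>> move_arm:
  steps:
    - {"travel": [0.006, 0.024, 0.05], "spin": 0, "claw": 0}
    - {"travel": [0.006, 0.024, 0.05], "spin": 0, "claw": 0}
    - {"travel": [0.006, 0.024, 0.05], "spin": 0, "claw": 0}
    - {"travel": [0.006, 0.024, 0.05], "spin": 0, "claw": 0}

```text
time_s: 2.7
tcp_pos: [0.1571, 0.5982, 0.7292]
tool_rot: [-0.635, 0.083, -0.099, 0.762]
ft_force: [-0.1, -0.0, 0.2]
gripper_width: -0.0001
```

```bash
python3 st.py
```

```text
2.7 q [ 1.2378  0.3884  0.143   0.0203  2.4297 -0.0577] p [0.1571 0.5982 0.7292] F [-0.1  -0.02  0.19] w -0.0001
tx [ 0.967 -0.256  0.   ] ty [ 0.046  0.174 -0.984] tz [0.252 0.951 0.18 ]
```

>>> move_arm:
  steps:
    - {"travel": [0.009, 0.034, 0.05], "spin": 0, "claw": 0}
    - {"travel": [0.009, 0.034, 0.05], "spin": 0, "claw": 0}
    - {"travel": [0.009, 0.034, 0.05], "spin": 0, "claw": 0}
    - {"travel": [0.009, 0.034, 0.05], "spin": 0, "claw": 0}
    - {"travel": [0.009, 0.034, 0.05], "spin": 0, "claw": 0}

```text
time_s: 3.2
tcp_pos: [0.1676, 0.6366, 0.7504]
tool_rot: [-0.578, 0.075, -0.105, 0.806]
ft_force: [-0.3, 0.3, -0.1]
gripper_width: 0.0001
```

```bash
python3 st.py
```

```text
3.2 q [ 1.235   0.374   0.1438  0.0336  2.2972 -0.0505] p [0.1676 0.6366 0.7504] F [-0.3   0.3  -0.07] w 0.0001
tx [ 0.967 -0.256 -0.   ] ty [ 0.082  0.311 -0.947] tz [0.242 0.915 0.321]
```

>>> move_arm:
  steps:
    - {"travel": [0.009, 0.034, 0.05], "spin": 0, "claw": 0}
    - {"travel": [0.009, 0.034, 0.05], "spin": 0, "claw": 0}
    - {"travel": [0.009, 0.034, 0.05], "spin": 0, "claw": 0}
    - {"travel": [0.009, 0.034, 0.05], "spin": 0, "claw": 0}
    - {"travel": [0.009, 0.034, 0.05], "spin": 0, "claw": 0}

```text
time_s: 3.7
tcp_pos: [0.179, 0.6791, 0.7808]
tool_rot: [-0.51, 0.067, -0.11, 0.85]
ft_force: [0.1, -0.1, 1.0]
gripper_width: 0.0001
```

>>> move_arm:
  steps:
    - {"travel": [0.007, 0.028, 0.05], "spin": 0, "claw": 0}
    - {"travel": [0.007, 0.028, 0.05], "spin": 0, "claw": 0}
    - {"travel": [0.007, 0.028, 0.05], "spin": 0, "claw": 0}
    - {"travel": [0.007, 0.028, 0.05], "spin": 0, "claw": 0}
    - {"travel": [0.007, 0.028, 0.05], "spin": 0, "claw": 0}

```text
time_s: 4.2
tcp_pos: [0.1854, 0.7098, 0.828]
tool_rot: [-0.435, 0.057, -0.116, 0.891]
ft_force: [0.5, -0.2, 1.0]
gripper_width: 0.0003
```

```bash
python3 st.py
```

```text
4.2 q [ 1.2325  0.3376  0.1437  0.0546  1.9998 -0.0399] p [0.1854 0.7098 0.828 ] F [ 0.49 -0.21  0.97] w 0.0003
tx [ 0.967 -0.255 -0.001] ty [ 0.156  0.594 -0.789] tz [0.202 0.763 0.614]
```

>>> move_arm:
  steps:
    - {"travel": [0.005, 0.02, 0.05], "spin": 0, "claw": 0}
    - {"travel": [0.005, 0.02, 0.05], "spin": 0, "claw": 0}
    - {"travel": [0.005, 0.02, 0.05], "spin": 0, "claw": 0}
    - {"travel": [0.003, 0.014, 0.04], "spin": 0, "claw": 0}

```text
time_s: 4.6
tcp_pos: [0.1857, 0.7151, 0.8783]
tool_rot: [-0.374, 0.049, -0.119, 0.918]
ft_force: [0.5, -0.7, 0.3]
gripper_width: -0.0003
```

```bash
python3 st.py
```

```text
4.6 q [ 1.2292  0.3032  0.1435  0.0638  1.8993 -0.037 ] p [0.1857 0.7151 0.8783] F [ 0.51 -0.7   0.33] w -0.0003
tx [ 0.967 -0.255 -0.001] ty [ 0.182  0.692 -0.699] tz [0.179 0.676 0.715]
```

```bash
cat > kin.py <<'E'
import numpy as np
from scipy.optimize import least_squares
D=[(.3076,1.5077,1.3284,.14694,.55519,.23038),(.2234,1.0162,1.9013,.147,.5554,.4836),(.4144,.1447,2.5692,.1484,.5611,.7080),(.4421,.143,2.488,.1599,.6038,.6932),(.3884,.143,2.4297,.1571,.5982,.7292),(.374,.1438,2.2972,.1676,.6366,.7504),(.3376,.1437,1.9998,.1854,.7098,.828),(.3032,.1435,1.8993,.1857,.7151,.8783)]
D=np.array(D)
def fk(p,q2,q3,q5):
    r0,d1,a2,a3,b,L=p; t=q2+q3+q5
    return np.array([r0+a2*np.sin(q2)+a3*np.sin(q2+q3+b)+L*np.sin(t), d1+a2*np.cos(q2)+a3*np.cos(q2+q3+b)+L*np.cos(t)]), t
def res(p): return np.concatenate([fk(p,*d[:3])[0]-[np.hypot(d[3],d[4]),d[5]] for d in D]+[[0.001*(p[0]),.001*p[4]]])
s=least_squares(res,[0,.3,.4,.4,0,.25]); p=s.x; 
if __name__=="__main__":
    print(p.round(4),np.abs(s.fun).max())
    for r,z,t in [(.58,.147,2.344),(.55,.07,2.344),(.50,.15,2.344),(.43,.15,2.344),(.45,.2,2.344),(.5,.3,2.344)]:
        b=least_squares(lambda q:np.append(fk(p,*q)[0]-[r,z],fk(p,*q)[1]-t),[.2,1.5,.7]); print(r,z,b.x.round(3),b.cost)
E
python3 kin.py
```

```text
[0.0016 0.1932 0.6464 0.4307 0.2563 0.3721] 0.0002563373219665176
0.58 0.147 [ 0.275  2.288 -0.219] 7.444462220310612e-26
0.55 0.07 [ 0.503  2.451 -0.61 ] 1.2201844718461996e-27
0.5 0.15 [ 0.196  2.44  -0.292] 3.868021846860913e-23
0.43 0.15 [ 0.134  2.574 -0.364] 2.7614321120097993e-17
0.45 0.2 [-0.034  2.426 -0.048] 1.8132245240416948e-28
0.5 0.3 [-0.159  2.156  0.347] 1.5513803583012085e-23
```

```bash
cat > fk6.py <<'E'
import numpy as np, itertools
from scipy.spatial.transform import Rotation as R
from scipy.optimize import least_squares
from kin import p as kp
r0,d1,a2,a3,b,L=kp
ry=lambda a:R.from_euler("y",a).as_matrix(); rz=lambda a:R.from_euler("z",a).as_matrix()
S4,S6=1,1; C=np.eye(3)
def raw(q,s4,s6):
    A=rz(q[0])@ry(q[1]+q[2]); W=A@rz(s4*q[3])@ry(q[4]); return W@rz(s6*q[5])
def ori(tx,ty): return np.c_[tx,ty,np.cross(tx,ty)]
obs=[([1.2385,.2234,1.0162,0,1.9013,-.0734],ori([.967,-.256,0],[0,.001,-1])),([1.2292,.3032,.1435,.0638,1.8993,-.037],ori([.967,-.255,-.001],[.182,.692,-.699]))]
best=None
for s4,s6 in itertools.product([1,-1],[1,-1]):
    C0=raw(obs[0][0],s4,s6).T@obs[0][1]; e=np.abs(raw(obs[1][0],s4,s6)@C0-obs[1][1]).max()
    if best is None or e<best[0]: best=(e,s4,s6,C0)
e,S4,S6,C=best; C=np.round(C,2)
def fk(q):
    A=rz(q[0])@ry(q[1]); P=np.array([0,0,d1])+rz(q[0])@[r0,0,0]+A@[0,0,a2]; B=A@ry(q[2]); P=P+B@ry(b)@[0,0,a3]
    M=raw(q,S4,S6); return P+M@[0,0,L], M@C
lo=np.array([-3.12,-1.05,.14,-1.42,.1,-2.68]); hi=np.array([3.12,2.28,2.33,4.57,2.73,2.68])
def target(head,tilt,flip=1):
    # ty heading (world az) & tilt from down; tx horizontal
    ty=np.array([np.cos(head)*np.sin(tilt),np.sin(head)*np.sin(tilt),-np.cos(tilt)]); tx=flip*np.array([np.sin(head),-np.cos(head),0]); return ori(tx,ty)
def ik(P,M,q0,lim=True):
    f=lambda q:np.r_[(fk(q)[0]-P)*5,R.from_matrix(fk(q)[1]@M.T).as_rotvec()]
    s=least_squares(f,np.clip(q0,lo+.01,hi-.01) if lim else q0,bounds=(lo,hi) if lim else (-np.inf,np.inf)); return s.x,np.abs(s.fun).max()
if __name__=="__main__":
    print(e,S4,S6,C)
    v=[.672,.0785,.150]
    W=lambda q:rz(v[2])@q+np.array([v[0],v[1],0])
    for tl in [20,25,30,35,40,45]:
      for ho in [-60,-40,-20,0,20,40,60]:
        out=[]
        for P in ([-.092,-.045,.147],[-.118,-.03,.06]):
            bb=None
            for q0 in ([0,.3,2,0,.6,0],[0,.3,2,1.5,.6,-1.5],[0,.3,2,3.1,.6,-2],[0,.3,2,-1,.6,1],[0,.3,2,3.1,.6,2]):
              for fl in (1,-1):
                x,er=ik(W(P),target(v[2]+np.radians(ho),np.radians(tl),fl),np.array(q0))
                if bb is None or er<bb[1]: bb=(x,er)
            out.append((bb[1]<1e-3, bb[0].round(2).tolist()))
        print(tl,ho,[o for o in out] if all(o[0] for o in out) else [o[0] for o in out])
E
python3 fk6.py
```

```text
0.0004122213616672421 1 1 [[-0. -0. -1.]
 [-1.  0.  0.]
 [ 0.  1. -0.]]
20 -60 [(np.True_, [0.23, 0.34, 1.76, -0.4, 0.92, 1.35]), (np.True_, [0.27, 0.44, 1.91, -0.5, 0.72, -1.61])]
20 -40 [(np.True_, [0.18, 0.3, 1.83, -0.33, 0.77, -2.2]), (np.True_, [0.21, 0.4, 1.98, -0.47, 0.55, -2.0])]
20 -20 [(np.True_, [0.1, 0.27, 1.88, -0.16, 0.66, 0.41]), (np.True_, [0.13, 0.38, 2.03, -0.28, 0.41, -2.58])]
20 0 [(np.True_, [0.0, 0.27, 1.88, 0.08, 0.65, -0.21]), (np.True_, [0.03, 0.38, 2.04, 0.11, 0.38, -0.22])]
20 20 [(np.True_, [-0.09, 0.29, 1.85, 0.29, 0.73, -0.77]), (np.True_, [-0.07, 0.39, 2.01, 0.41, 0.48, 2.24])]
20 40 [(np.True_, [-0.15, 0.33, 1.79, 0.39, 0.87, -1.22]), (np.True_, [-0.13, 0.42, 1.94, 0.5, 0.64, 1.78])]
20 60 [(np.True_, [-0.18, 0.38, 1.7, 0.4, 1.03, 1.56]), (np.True_, [-0.17, 0.46, 1.86, 0.48, 0.81, -1.7])]
25 -60 [(np.True_, [0.28, 0.34, 1.8, -0.53, 0.89, -1.65]), (np.True_, [0.32, 0.45, 1.94, -0.66, 0.71, 1.72])]
25 -40 [(np.True_, [0.22, 0.29, 1.89, -0.48, 0.69, -2.04]), (np.True_, [0.26, 0.41, 2.04, -0.71, 0.49, -1.74])]
25 -20 [(np.True_, [0.12, 0.26, 1.95, -0.26, 0
[... 2429 characters left out ...]
(np.True_, [-0.38, 0.45, 1.79, 0.82, 1.08, 1.09]), (np.True_, [-0.39, 0.56, 1.93, 0.94, 0.92, 0.87])]
45 -60 [(np.True_, [0.49, 0.42, 1.94, -1.04, 0.93, 2.11]), (np.True_, [0.54, 0.57, 2.05, -1.2, 0.85, -0.72])]
45 -40 [(np.True_, [0.41, 0.34, 2.12, -1.35, 0.63, 2.09]), (np.True_, [0.47, 0.53, 2.25, 4.55, 0.65, -0.52])]
45 -20 [np.True_, np.False_]
45 0 [np.True_, np.False_]
45 20 [(np.True_, [-0.29, 0.32, 2.17, 1.5, 0.53, 1.04]), (np.True_, [-0.28, 0.52, 2.32, 2.07, 0.6, 0.37])]
45 40 [(np.True_, [-0.4, 0.39, 2.01, 1.13, 0.84, 1.05]), (np.True_, [-0.41, 0.55, 2.15, 1.41, 0.75, 0.65])]
45 60 [(np.True_, [-0.43, 0.48, 1.81, 0.9, 1.12, 0.99]), (np.True_, [-0.43, 0.6, 1.94, 1.02, 0.98, -2.39])]
```

```bash
cat > ray.py <<'E'
from h import *
def ray(n,uv,z):
    f=lambda p:proj(n,[p[0],p[1],z])[0]-uv
    return least_squares(f,[.6,0]).x
E
python3 - <<'E'
from ray import *
v=[.672,.0785,.150]
for l,s,t in [("bottle",(340.6,354.3),(390.8,284.6)),("petri",(389.1,332.6),(393,238)),("marker",None,(211.7,259.4))]:
    for n,uv in (("scene",s),("top",t)):
        if uv: p=ray(n,uv,0); print(l,n,p.round(3),"ph",(R.from_euler("z",-v[2]).apply([p[0]-v[0],p[1]-v[1],0])).round(3))
from fk6 import *
W=lambda q:rz(v[2])@q+np.array([v[0],v[1],0])
q=np.array([1.2292,.3032,.1435,.0638,1.8993,-.037])
tl=np.radians(45.7)
P0,M0=fk(q); print(P0)
for ho in (25,30,40):
    q=np.array([1.2292,.3032,.1435,.0638,1.8993,-.037]); P0=fk(q)[0]
    way=[P0,[.25,.5,.6],[.4,.1,.4],W([-.25,-.06,.2]),W([-.16,-.06,.13]),W([-.092,-.045,.147]),W([-.092,0,.147]),W([-.118,0,.06]),W([-.2,-.03,.05])]
    h0=np.radians(75.2); h1=v[2]+np.radians(ho); hs=[h0,h0,(h0+h1)/2]+[h1]*6
    for i in range(len(way)-1):
        for s in np.linspace(.1,1,10):
            P=np.array(way[i])*(1-s)+np.array(way[i+1])*s; h=hs[i]*(1-s)+hs[i+1]*s
            q,e=ik(P,target(h,tl),q)
            if e>1e-3: print("ERR",i,s,e)
        print(ho,i,P.round(3),q.round(2),e<1e-3)
E
```

```text
bottle scene [ 0.628 -0.072] ph [-0.066 -0.142  0.   ]
bottle top [ 0.636 -0.069] ph [-0.057 -0.141  0.   ]
petri scene [ 0.728 -0.069] ph [ 0.034 -0.155  0.   ]
petri top [ 0.727 -0.074] ph [ 0.032 -0.159  0.   ]
marker top [0.681 0.279] ph [0.039 0.197 0.   ]
[0.22613213 0.70307478 0.87855179]
25 0 [0.25 0.5  0.6 ] [ 0.93 -0.2   1.44  0.3   1.16 -0.4 ] True
25 1 [0.4 0.1 0.4] [-0.44 -0.2   1.91  0.81  1.35 -1.55] True
25 2 [ 0.434 -0.018  0.2  ] [-0.66  0.09  2.29  1.13  0.85 -2.08] True
25 3 [ 0.523 -0.005  0.13 ] [-0.47  0.34  2.26  1.48  0.68 -2.34] True
25 4 [0.588 0.02  0.147] [-0.33  0.34  2.14  1.42  0.61 -2.13] True
25 5 [0.581 0.065 0.147] [-0.23  0.32  2.18  1.53  0.55 -2.15] True
ERR 6 0.9 0.007837397363032008
ERR 6 1.0 0.02130471147034083
25 6 [0.555 0.061 0.06 ] [-0.26  0.52  2.3   1.94  0.61 -2.68] False
ERR 7 0.1 0.026745739962021623
ERR 7 0.2 0.03218737085761246
ERR 7 0.30000000000000004 0.037623865379091764
ERR 7 0.4 0.04177219140344403
ERR 7 0.5 0.044533328532651344
ERR 7 0.6 0.05403922939640856
ERR 7 0.7000000000000001 0.06313950589335021
ERR 7 0.8 0.071819632699
[... 1023 characters left out ...]
8  0.72 -2.66] False
40 0 [0.25 0.5  0.6 ] [ 0.93 -0.2   1.44  0.3   1.16 -0.4 ] True
40 1 [0.4 0.1 0.4] [-0.46 -0.14  1.87  0.81  1.44 -1.66] True
40 2 [ 0.434 -0.018  0.2  ] [-0.7   0.18  2.17  0.97  1.05 -2.17] True
40 3 [ 0.523 -0.005  0.13 ] [-0.53  0.39  2.13  1.17  0.87 -2.29] True
40 4 [0.588 0.02  0.147] [-0.41  0.4   2.01  1.15  0.84 -2.12] True
40 5 [0.581 0.065 0.147] [-0.32  0.38  2.06  1.22  0.78 -2.12] True
40 6 [0.555 0.061 0.06 ] [-0.35  0.55  2.18  1.51  0.73 -2.55] True
ERR 7 0.7000000000000001 0.004820349805299867
ERR 7 0.8 0.01055851040521167
ERR 7 0.9 0.016251222690497214
ERR 7 1.0 0.021895680265960206
40 7 [0.479 0.019 0.05 ] [-0.53  0.55  2.29  1.43  0.78 -2.68] False
```

```bash
python3 - <<'E'
import re
s=open("fk6.py").read()
s=s.replace("r0,d1,a2,a3,b,L=kp","r0,d1,a2,a3,b,L=kp; OY=0.0425")
s=s.replace("rz(q[0])@[r0,0,0]","rz(q[0])@[r0,OY,0]")
i=s.index('if __name__')
s=s[:i]+'''
DQ=[([1.23850836,.307569,1.5076838,0,1.3283667,-.07346],[.14693562,.55519375,.23037911]),([1.2385,.2234,1.0162,0,1.9013,-.0734],[.147,.5554,.4836]),([1.2388,.4144,.1447,.0018,2.5692,-.0717],[.1484,.5611,.708]),
([1.2416,.4421,.143,.0078,2.488,-.0641],[.1599,.6038,.6932]),([1.2378,.3884,.143,.0203,2.4297,-.0577],[.1571,.5982,.7292]),([1.235,.374,.1438,.0336,2.2972,-.0505],[.1676,.6366,.7504]),([1.2325,.3376,.1437,.0546,1.9998,-.0399],[.1854,.7098,.828]),([1.2292,.3032,.1435,.0638,1.8993,-.037],[.1857,.7151,.8783])]
def _f(x):
    global r0,d1,a2,a3,b,L,OY
    r0,d1,a2,a3,b,L,OY=x
    return np.concatenate([fk(np.array(q))[0]-P for q,P in DQ])
_s=least_squares(_f,[0,.19,.65,.43,.25,.37,.0425]); _f(_s.x)
if __name__=="__main__": print(_s.x.round(4),np.abs(_s.fun).max())
'''
open("fk6.py","w").write(s)
E
python3 fk6.py
cat > path.py <<'E'
from fk6 import *
v=[.672,.0785,.150]
W=lambda q:rz(v[2])@q+np.array([v[0],v[1],0])
def run(tld,ho,q0=[1.2292,.3032,.1435,.0638,1.8993,-.037],h0=75.2,pr=True):
    tl=np.radians(tld); q=np.array(q0); P0=fk(q)[0]
    way=[P0,[.25,.5,.6],[.4,.1,.4],W([-.22,-.05,.2]),W([-.16,-.05,.13]),W([-.092,-.045,.147]),W([-.092,0,.147]),W([-.118,-.0,.06]),W([-.16,-.02,.05])]
    a=np.radians(h0); h1=v[2]+np.radians(ho); hs=[a,a,(a+h1)/2]+[h1]*6
    for i in range(len(way)-1):
        err=0
        for s in np.linspace(.1,1,10):
            P=np.array(way[i])*(1-s)+np.array(way[i+1])*s; h=hs[i]*(1-s)+hs[i+1]*s
            q,e=ik(P,target(h,tl),q); err=max(e,err)
        if pr: print(tld,ho,i,P.round(3),q.round(2),err<1e-3)
if __name__=="__main__":
    for tl in (38,45.7):
        for ho in (20,30,40,50): run(tl,ho)
E
python3 path.py
```

```text
[0.     0.1923 0.6464 0.4307 0.2564 0.3712 0.0422] 6.558889683871971e-05
38 20 0 [0.25 0.5  0.6 ] [ 0.84 -0.14  1.31  0.29  1.37 -0.44] False
38 20 1 [0.4 0.1 0.4] [-0.46 -0.22  1.84  0.66  1.4  -1.44] True
38 20 2 [ 0.462 -0.004  0.2  ] [-0.56  0.04  2.21  0.9   0.75 -1.69] True
38 20 3 [0.521 0.005 0.13 ] [-0.44  0.26  2.22  1.19  0.57 -1.95] True
38 20 4 [0.588 0.02  0.147] [-0.33  0.28  2.08  1.06  0.55 -1.7 ] True
38 20 5 [0.581 0.065 0.147] [-0.23  0.27  2.11  1.09  0.48 -1.65] True
38 20 6 [0.555 0.061 0.06 ] [-0.25  0.44  2.26  1.74  0.44 -2.39] True
38 20 7 [0.517 0.035 0.05 ] [-0.36  0.45  2.33  1.76  0.49 -2.53] False
38 30 0 [0.25 0.5  0.6 ] [ 0.84 -0.14  1.31  0.29  1.37 -0.44] False
38 30 1 [0.4 0.1 0.4] [-0.47 -0.19  1.82  0.66  1.45 -1.52] True
38 30 2 [ 0.462 -0.004  0.2  ] [-0.61  0.09  2.15  0.86  0.9  -1.84] True
38 30 3 [0.521 0.005 0.13 ] [-0.5   0.29  2.16  1.06  0.71 -2.01] True
38 30 4 [0.588 0.02  0.147] [-0.39  0.31  2.02  0.98  0.7  -1.81] True
38 30 5 [0.581 0.065 0.147] [-0.29  0.3   2.06  1.02  0.64 -1.77] True
38 30 6 [0.555 0.061 0.06 ] [-0.32  0.46  
[... 2840 characters left out ...]
0.06 ] [-0.45  0.55  2.18  1.42  0.77 -2.56] True
45.7 40 7 [0.517 0.035 0.05 ] [-0.56  0.56  2.25  1.41  0.8  -2.68] True
45.7 50 0 [0.25 0.5  0.6 ] [ 0.79 -0.2   1.44  0.39  1.21 -0.53] True
45.7 50 1 [0.4 0.1 0.4] [-0.58 -0.1   1.84  0.78  1.58 -1.81] True
45.7 50 2 [ 0.462 -0.004  0.2  ] [-0.73  0.25  2.06  0.86  1.19 -2.23] True
45.7 50 3 [0.521 0.005 0.13 ] [-0.62  0.42  2.04  0.98  1.03 -2.33] True
45.7 50 4 [0.588 0.02  0.147] [-0.52  0.44  1.92  0.98  1.04 -2.18] True
45.7 50 5 [0.581 0.065 0.147] [-0.44  0.42  1.97  1.03  0.98 -2.17] True
45.7 50 6 [0.555 0.061 0.06 ] [-0.47  0.57  2.08  1.19  0.87 -2.48] True
45.7 50 7 [0.517 0.035 0.05 ] [-0.57  0.58  2.15  1.18  0.89 -2.59] True
```

>>> move_arm:
  steps:
    - {"travel": [0.008, -0.027, -0.035], "spin": 0, "claw": 0}
    - {"travel": [0.008, -0.027, -0.035], "spin": 0, "claw": 0}
    - {"travel": [0.008, -0.027, -0.035], "spin": 0, "claw": 0}
    - {"travel": [0.008, -0.027, -0.035], "spin": 0, "claw": 0}
    - {"travel": [0.008, -0.027, -0.035], "spin": 0, "claw": 0}

```text
time_s: 5.1
tcp_pos: [0.2237, 0.5878, 0.7131]
tool_rot: [-0.375, 0.049, -0.119, 0.918]
ft_force: [0.5, 0.1, 0.6]
gripper_width: -0.0006
```

```bash
python3 st.py
```

```text
5.1 q [ 1.0151 -0.0689  1.0624  0.2151  1.3802 -0.2533] p [0.2237 0.5878 0.7131] F [0.5  0.13 0.64] w -0.0006
tx [ 0.967 -0.255 -0.   ] ty [ 0.182  0.69  -0.7  ] tz [0.178 0.677 0.714]
```

Tilt persists. Continue.

>>> move_arm:
  steps:
    - {"travel": [0.01, -0.03, -0.036], "spin": 0, "claw": 0}
    - {"travel": [0.01, -0.03, -0.036], "spin": 0, "claw": 0}
    - {"travel": [0.01, -0.03, -0.036], "spin": 0, "claw": 0}
    - {"travel": [0.015, -0.038, -0.025], "spin": -2.66, "claw": 0}
    - {"travel": [0.015, -0.038, -0.025], "spin": -2.66, "claw": 0}

```text
time_s: 5.6
tcp_pos: [0.2839, 0.422, 0.5546]
tool_rot: [-0.373, 0.066, -0.162, 0.911]
ft_force: [0.4, -1.2, -0.4]
gripper_width: 0.0002
```

>>> move_arm:
  steps:
    - {"travel": [0.015, -0.038, -0.022], "spin": -2.66, "claw": 0}
    - {"travel": [0.015, -0.038, -0.022], "spin": -2.66, "claw": 0}
    - {"travel": [0.015, -0.038, -0.022], "spin": -2.66, "claw": 0}
    - {"travel": [0.015, -0.038, -0.022], "spin": -2.66, "claw": 0}
    - {"travel": [0.015, -0.038, -0.022], "spin": -2.66, "claw": 0}

```text
time_s: 6.1
tcp_pos: [0.3591, 0.2321, 0.4458]
tool_rot: [-0.363, 0.108, -0.267, 0.886]
ft_force: [0.1, 1.0, -0.7]
gripper_width: -0.0002
```

```bash
python3 st.py
```

```text
6.1 q [-0.1448 -0.3328  1.8753  0.7378  1.2808 -1.2337] p [0.3591 0.2321 0.4458] F [ 0.12  1.01 -0.75] w -0.0002
tx [ 0.834 -0.552  0.003] ty [ 0.396  0.594 -0.701] tz [0.385 0.585 0.713]
```

>>> move_arm:
  steps:
    - {"travel": [0.014, -0.032, -0.03], "spin": -2, "claw": 0}
    - {"travel": [0.014, -0.032, -0.03], "spin": -2, "claw": 0}
    - {"travel": [0.014, -0.032, -0.03], "spin": -2, "claw": 0}
    - {"travel": [0.014, -0.032, -0.03], "spin": -2, "claw": 0}

```text
time_s: 6.5
tcp_pos: [0.4157, 0.1035, 0.3253]
tool_rot: [-0.355, 0.133, -0.329, 0.865]
ft_force: [1.0, 0.1, -0.8]
gripper_width: -0.0002
```

>>> move_arm:
  steps:
    - {"travel": [0.016, -0.026, -0.03], "spin": 0, "claw": 0}
    - {"travel": [0.016, -0.026, -0.03], "spin": 0, "claw": 0}
    - {"travel": [0.016, -0.026, -0.03], "spin": 0, "claw": 0}
    - {"travel": [0.016, -0.026, -0.03], "spin": 0, "claw": 0}

```text
time_s: 6.9
tcp_pos: [0.48, -0.0004, 0.2049]
tool_rot: [-0.355, 0.133, -0.328, 0.865]
ft_force: [-0.2, 0.2, 0.2]
gripper_width: 0.0002
```

```bash
python3 st.py
cat > snap.py <<'E'
import sys,cv2,pickle
from plant import sensors, imaging, nets
s=sensors.state(); tag=sys.argv[1]
for n in sys.argv[2:]:
    im=imaging.snapshot(n); cv2.imwrite(f"pics/{n}_{tag}.png",im)
    for l in (["cover_lip","stay_tip"] if n!="top" else []):
        print(n,l,[(r["uv"],round(r["confidence"],2)) for r in nets.spot_point(n,l)[:2]])
pickle.dump(s,open(f"st_{tag}.pkl","wb"))
E
python3 snap.py a scene wrist
```

```text
6.9 q [-0.6927  0.1956  2.1118  0.9539  1.0594 -2.1307] p [ 4.800e-01 -4.000e-04  2.049e-01] F [-0.2   0.16  0.25] w 0.0002
tx [ 0.749 -0.662  0.002] ty [ 0.472  0.532 -0.702] tz [0.464 0.527 0.712]
scene cover_lip [([272.7, 236.2], 0.78)]
scene stay_tip [([289.1, 245.0], 0.74)]
wrist cover_lip [([397.3, 284.9], 0.69)]
wrist stay_tip [([384.8, 307.9], 0.67)]
```

View pics/wrist_a.png

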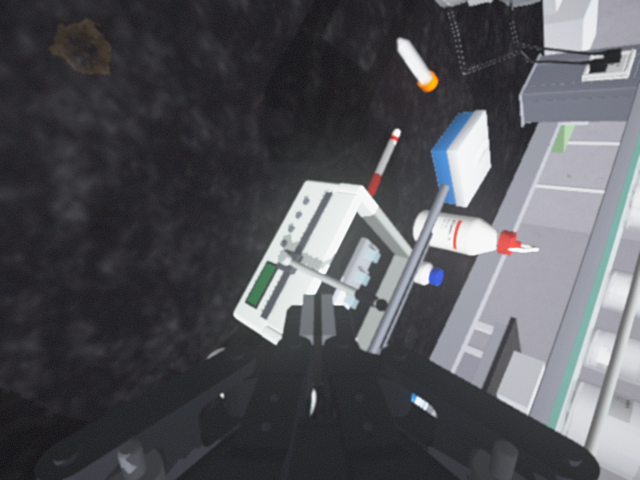

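View pics/scene_a.png

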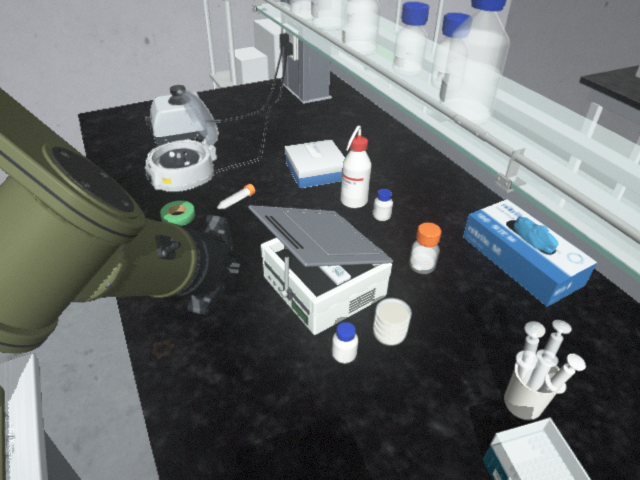

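Run:
```python
from h import *; import pickle
s=pickle.load(open("st_a.pkl","rb")); v=[.672,.0785,.150]
for nm,p in [("lipL",cov(.45,.21,.09)),("lipR",cov(.45,.21,-.09)),("tip",[-.092,-.018,.1725]),("pivot",[-.092,-.011,.056]),("FRtop",[-.085,-.09,.093]),("FRbot",[-.085,-.09,0]),("FLtop",[-.085,.09,.093]),("lipM",cov(.45,.21,0))]:
    print(nm,proj("wrist",world(v,p),s).round(1),proj("scene",world(v,p)).round(1))
print("tcp",proj("wrist",s["tcp_pos"],s),proj("scene",s["tcp_pos"]))
```

```text
lipL [[440.2 182.8]] [[246.7 207.4]]
lipR [[342.8 395.9]] [[304.7 267.3]]
tip [[378.7 303.5]] [[286.1 244. ]]
pivot [[286.9 259.5]] [[285.8 291.5]]
FRtop [[277.4 347.5]] [[314.6 303.3]]
FRbot [[224.3 312.1]] [[314. 339.]]
FLtop [[360.8 184.9]] [[259.7 243.5]]
lipM [[395.2 282. ]] [[273.6 235.1]]
tcp [[314.3120857  312.20034975]] [[231.75771276 266.94747109]]
```

Run:
```python
import cv2
a=cv2.imread("pics/wrist_a.png"); cv2.imwrite("pics/w_z.png",cv2.resize(a[170:360,225:460],None,fx=3.2,fy=3.1,interpolation=3))
```

```text
(no output)
```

View pics/w_z.png

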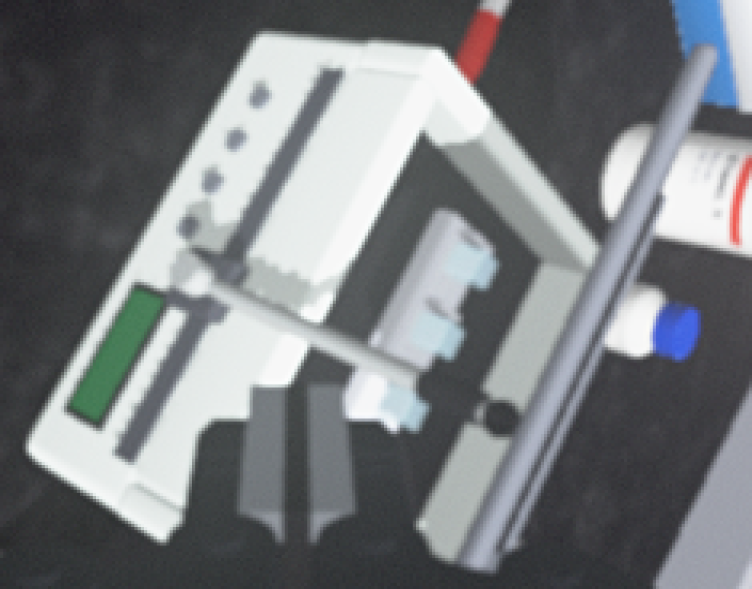

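Run:
```python
from h import *; import pickle,cv2
s=pickle.load(open("st_a.pkl","rb")); T=R.from_quat(s["tool_rot"])
for x in (-.011,0,.011):
  print("x",x)
  for d in (0,.01,.02,.03,.04,.05,.06):
    for zz in (.0145,):
        a=proj("wrist",T.apply([x,-d,zz])+s["tcp_pos"],s)[0]; b=proj("wrist",T.apply([x,-d,-zz])+s["tcp_pos"],s)[0]
        print(d,a.round(0),b.round(0))
a=cv2.imread("pics/wrist_a.png")[280:480,200:440]; a=cv2.convertScaleAbs(a,alpha=3,beta=20); cv2.imwrite("pics/w_z2.png",cv2.resize(a,None,fx=3,fy=3,interpolation=3))
```

```text
x -0.011
0 [345. 291.] [283. 291.]
0.01 [347. 301.] [281. 301.]
0.02 [349. 313.] [278. 312.]
0.03 [352. 326.] [276. 325.]
0.04 [354. 341.] [272. 341.]
0.05 [358. 358.] [268. 358.]
0.06 [361. 379.] [264. 379.]
x 0
0 [345. 312.] [284. 312.]
0.01 [347. 323.] [282. 323.]
0.02 [349. 336.] [279. 336.]
0.03 [351. 350.] [277. 350.]
0.04 [353. 367.] [273. 367.]
0.05 [356. 386.] [270. 386.]
0.06 [360. 409.] [266. 408.]
x 0.011
0 [344. 332.] [284. 332.]
0.01 [346. 344.] [282. 344.]
0.02 [348. 358.] [280. 358.]
0.03 [350. 373.] [278. 373.]
0.04 [352. 391.] [275. 391.]
0.05 [355. 412.] [271. 412.]
0.06 [358. 436.] [267. 436.]
```

View pics/w_z2.png

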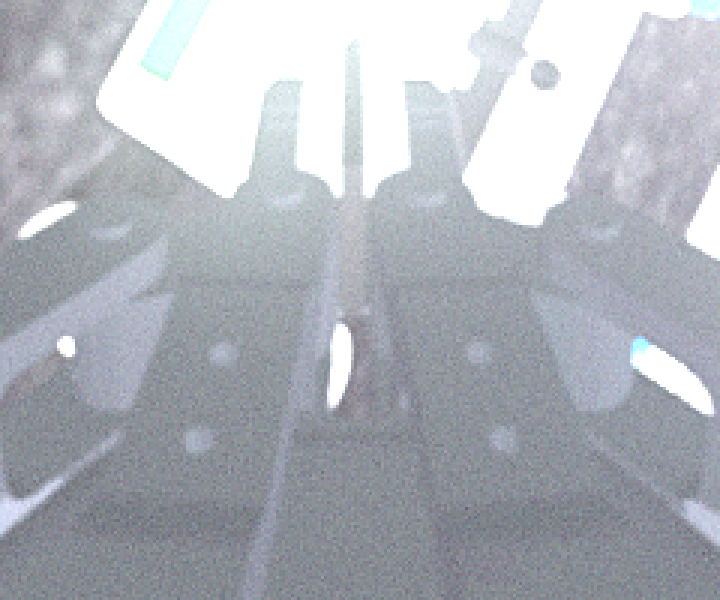

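```bash
cat > fit2.py <<'E'
from h import *; import pickle
st=pickle.load(open("st_a.pkl","rb"))
z=lambda u,v,o:(u/4+o[0],v/4+o[1]); s=(240,190); t=(240,195)
a=.45
def model(v,k):
    y=v[3]
    d={"tip":[-.092,y-.117*np.sin(.06),.056+.117*np.cos(.06)],"rod":[-.092,y-.08*np.sin(.06),.056+.08]}
    return d[k] if isinstance(k,str) else k
obs=[("scene",[-.085,.09,.093],z(87,215,s),2),("scene",[.085,-.09,.093],z(607,293,s),2),
("scene",cov(a,.21,.09,.007),z(37,62,s),1),("scene",cov(a,.21,-.09,0),z(266,304,s),1),
("top",cov(a,.21,.09,.0035),z(87,519,t),1),("top",cov(a,.21,-.09,.0035),z(543,460,t),1),("top",cov(a,0,.09,.007),z(65,92,t),1),("top",cov(a,0,-.09,.007),z(465,40,t),1),
("wrist",cov(a,.21,.09,0),(441.6,186.8),1),("wrist",[-.085,.09,.093],(359.4,185.5),2),("wrist","tip",(381.3,304.8),1),("scene","tip",(286,243.5),2),("scene","rod",(287,262.5),1.5)]
f=lambda v:np.concatenate([(proj(n,world(v,model(v,p)),st)[0]-uv)/w for n,p,uv,w in obs])
r=least_squares(f,[.67,.08,.15,-.01],loss="soft_l1"); v=r.x
print(v.round(4)); print(f(v).reshape(-1,2).round(1))
tip=world(v,model(v,"tip"))[0]; print("tip",tip)
for nm,p in [("appr",[-.15,model(v,"tip")[1]-.026,.135]),("under",[-.099,model(v,"tip")[1]-.026,.141]),("knock",[-.099,model(v,"tip")[1]+.03,.146]),("shut",[-.126,model(v,"tip")[1]+.01,.0648])]: print(nm,p,world(v,p)[0].round(4))
E
python3 fit2.py
```

```text
[ 0.673   0.0776  0.1504 -0.0104]
[[-0.7 -0. ]
 [ 0.7  0.1]
 [-0.5 -1.4]
 [-0.9  1.5]
 [ 0.  -0.8]
 [ 1.7 -1.9]
 [-0.4 -1.8]
 [ 0.3 -2.8]
 [-1.6 -2.4]
 [ 0.6  0.4]
 [-2.2 -0.3]
 [ 0.3  0.2]
 [-0.3 -1.7]]
tip [0.58460499 0.0465826  0.17278946]
appr [-0.15, np.float64(-0.04341302558584084), 0.135] [0.5312 0.0122 0.135 ]
under [-0.099, np.float64(-0.04341302558584084), 0.141] [0.5816 0.0198 0.141 ]
knock [-0.099, np.float64(0.012586974414159156), 0.146] [0.5732 0.0752 0.146 ]
shut [-0.126, np.float64(-0.007413025585840843), 0.0648] [0.5495 0.0514 0.0648]
```

>>> move_arm:
  steps:
    - {"travel": [0.025, 0.006, -0.035], "spin": 0, "claw": 0}
    - {"travel": [0.026, 0.007, -0.035], "spin": 0, "claw": 0}
    - {"travel": [0.015, 0.002, 0.002], "spin": 0, "claw": 0}
    - {"travel": [0.015, 0.002, 0.002], "spin": 0, "claw": 0}

```text
time_s: 7.6
tcp_pos: [0.56, 0.0203, 0.1403]
tool_rot: [-0.355, 0.134, -0.326, 0.866]
ft_force: [-0.0, 0.1, 0.0]
gripper_width: 0.0002
```

```bash
python3 st.py; python3 snap.py b wrist scene
```

```text
7.6 q [-0.5331  0.3838  2.0681  1.1134  0.8951 -2.2109] p [0.56   0.0203 0.1403] F [-0.01  0.14  0.01] w 0.0002
tx [ 0.752 -0.66  -0.001] ty [ 0.47   0.536 -0.702] tz [0.463 0.527 0.712]
wrist cover_lip [([446.2, 275.1], 0.67)]
wrist stay_tip [([416.3, 312.5], 0.57)]
scene cover_lip [([272.7, 233.6], 0.72)]
scene stay_tip [([286.0, 239.5], 0.46)]
```

View pics/wrist_b.png

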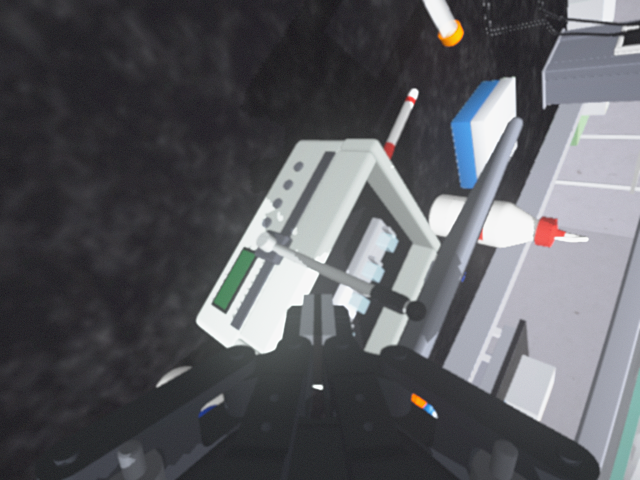

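Run:
```python
import cv2
a=cv2.imread("pics/scene_b.png"); cv2.imwrite("pics/sb_z.png",cv2.resize(a[180:330,200:390],None,fx=4,fy=4,interpolation=3))
```

```text
(no output)
```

View pics/sb_z.png

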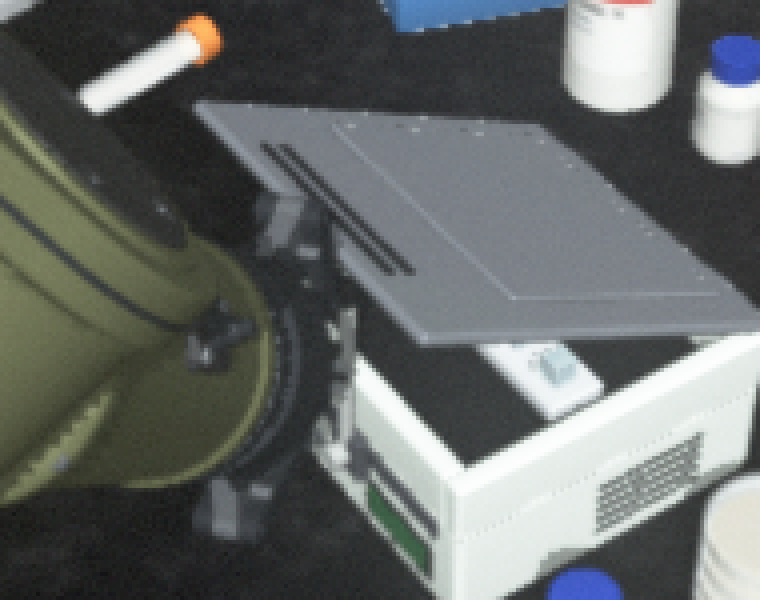

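>>> move_arm:
  steps:
    - {"travel": [0.008, 0, 0], "spin": 0, "claw": 0}
    - {"travel": [0.008, -0.001, 0], "spin": 0, "claw": 0}
    - {"travel": [0.005, 0, 0], "spin": 0, "claw": 0}

```text
time_s: 8.2
tcp_pos: [0.5817, 0.0171, 0.1401]
tool_rot: [-0.355, 0.134, -0.327, 0.866]
ft_force: [-23.1, -11.4, 12.0]
gripper_width: -0.0
```

```bash
python3 st.py; python3 snap.py c wrist
python3 - <<'E'
import cv2
a=cv2.imread("pics/wrist_c.png"); a=cv2.convertScaleAbs(a[80:380,260:600],alpha=1.8,beta=20);cv2.imwrite("pics/wc_z.png",cv2.resize(a,None,fx=2,fy=2,interpolation=3))
E
```

```text
8.2 q [-0.5139  0.4025  2.0253  1.1074  0.8931 -2.1768] p [0.5817 0.0171 0.1401] F [-23.12 -11.39  11.96] w -0.0
tx [ 0.751 -0.661  0.   ] ty [ 0.471  0.534 -0.702] tz [0.464 0.527 0.712]
wrist cover_lip [([441.9, 238.6], 0.72)]
wrist stay_tip [([407.6, 286.9], 0.98)]
```

View pics/wc_z.png

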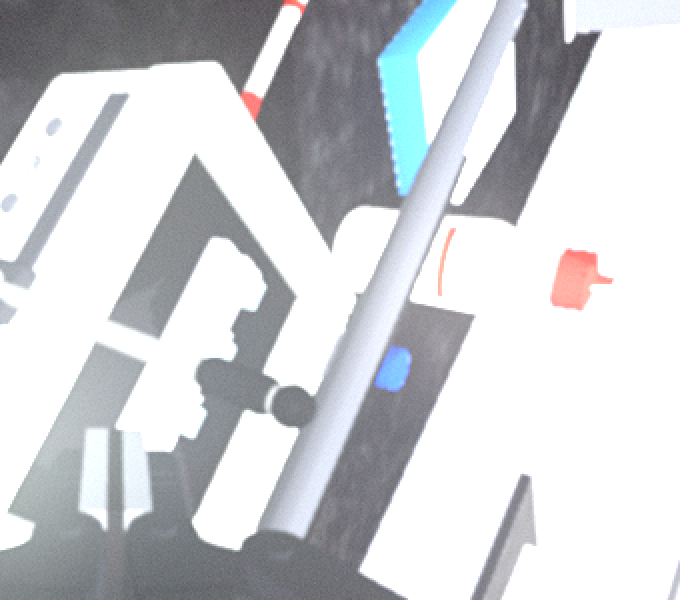

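>>> move_arm:
  steps:
    - {"travel": [-0.006, -0.001, 0], "spin": 0, "claw": 0}

```text
time_s: 8.45
tcp_pos: [0.576, 0.0163, 0.1399]
tool_rot: [-0.355, 0.134, -0.327, 0.866]
ft_force: [-0.1, 0.1, 0.7]
gripper_width: 0.0001
```

```bash
python3 st.py
```

```text
8.45 q [-0.5223  0.3985  2.0361  1.1086  0.8949 -2.1881] p [0.576  0.0163 0.1399] F [-0.13  0.1   0.66] w 0.0001
tx [ 0.75  -0.661  0.001] ty [ 0.471  0.534 -0.702] tz [0.463 0.527 0.713]
```

```bash
cat > path2.py <<'E'
from fk6 import *
v=[.673,.0776,.1504]
W=lambda q:rz(v[2])@np.array(q)+np.array([v[0],v[1],0])
q=np.array([-0.5223,0.3985,2.0361,1.1086,0.8949,-2.1881]); P,M=fk(q); print(P, np.degrees(np.arctan2(M[1,1],M[0,1])))
tl=np.arccos(.702)
def seq(way,q,n=10):
    for i in range(len(way)-1):
        er=0
        for s in np.linspace(1/n,1,n):
            P=(1-s)*way[i][0]+s*way[i+1][0]; ho=(1-s)*way[i][1]+s*way[i+1][1]
            q,e=ik(P,target(v[2]+np.radians(ho),tl),q); er=max(er,e)
        print(ho,P.round(4),q.round(2),round(er,4))
    return q
if __name__=="__main__":
  for ho in (0,8):
    print("ho",ho)
    seq([(P,40),(W([-.13,-.05,.15]),40),(W([-.13,-.05,.15]),ho),(W([-.0936,-.04,.15]),ho),(W([-.0936,.015,.1537]),ho),(W([-.100,.0,.12]),(ho+40)/2),(W([-.115,.0,.09]),40),(W([-.126,.0,.0648]),40),(W([-.15,-.02,.0648]),40),(W([-.18,-.02,.08]),40)],q)
E
python3 path2.py
```

```text
[0.57598923 0.01623683 0.1399336 ] 48.59105066451914
ho 0
40.0 [0.552  0.0087 0.15  ] [-0.57  0.36  2.06  1.08  0.92 -2.19] 0.0
0.0 [0.552  0.0087 0.15  ] [-0.25  0.24  2.33  2.12  0.33 -2.43] 0.0
0.0 [0.5864 0.024  0.15  ] [-0.18  0.27  2.26  2.15  0.28 -2.41] 0.0
0.0 [0.5782 0.0784 0.1537] [-0.01  0.26  2.27  2.54  0.2  -2.67] 0.0
20.0 [0.5741 0.0626 0.12  ] [-0.31  0.37  2.25  1.72  0.55 -2.37] 0.0
40.0 [0.5593 0.0604 0.09  ] [-0.45  0.48  2.15  1.32  0.79 -2.41] 0.0
40.0 [0.5484 0.0587 0.0648] [-0.46  0.53  2.19  1.4   0.77 -2.54] 0.0
40.0 [0.5277 0.0354 0.0648] [-0.54  0.53  2.21  1.35  0.8  -2.58] 0.0
40.0 [0.498  0.0309 0.08  ] [-0.59  0.48  2.26  1.3   0.82 -2.58] 0.0
ho 8
40.0 [0.552  0.0087 0.15  ] [-0.57  0.36  2.06  1.08  0.92 -2.19] 0.0
8.0 [0.552  0.0087 0.15  ] [-0.36  0.25  2.3   1.76  0.45 -2.27] 0.0
8.0 [0.5864 0.024  0.15  ] [-0.28  0.28  2.24  1.77  0.4  -2.21] 0.0
8.0 [0.5782 0.0784 0.1537] [-0.12  0.26  2.26  1.97  0.31 -2.29] 0.0
24.0 [0.5741 0.0626 0.12  ] [-0.34  0.37  2.23  1.59  0.6  -2.33] 0.0
40.0 [0.5593 0.0604 0.09  ] [-0.45  0.48  2.15  1.32  0.79 -2.41] 0.0
40.0 [0.5484 0.0587 0.0648] [-0.46  0.53  2.19  1.4   0.77 -2.54] 0.0
40.0 [0.5277 0.0354 0.0648] [-0.54  0.53  2.21  1.35  0.8  -2.58] 0.0
40.0 [0.498  0.0309 0.08  ] [-0.59  0.48  2.26  1.3   0.82 -2.58] 0.0
```

>>> move_arm:
  steps:
    - {"travel": [-0.025, -0.004, 0.01], "spin": 0, "claw": 0}
    - {"travel": [0, 0, 0], "spin": -7, "claw": 0}
    - {"travel": [0, 0, 0], "spin": -7, "claw": 0}
    - {"travel": [0, 0, 0], "spin": -7, "claw": 0}
    - {"travel": [0, 0, 0], "spin": -7, "claw": 0}

```text
time_s: 8.95
tcp_pos: [0.5494, 0.0115, 0.1496]
tool_rot: [-0.311, 0.217, -0.529, 0.759]
ft_force: [1.5, 0.4, 1.0]
gripper_width: 0.0002
```

>>> move_arm:
  steps:
    - {"travel": [0, 0, 0], "spin": -7, "claw": 0}
    - {"travel": [0, 0, 0], "spin": 0, "claw": 0}

```text
time_s: 9.15
tcp_pos: [0.549, 0.0148, 0.1499]
tool_rot: [-0.299, 0.232, -0.566, 0.732]
ft_force: [0.3, 0.7, 0.4]
gripper_width: 0.0001
```

```bash
python3 st.py; python3 snap.py d wrist scene;  python3 - <<'E'
import pickle; from h import *
v=[.673,.0776,.1504]; s=pickle.load(open("st_d.pkl","rb")); p=s["tcp_pos"]; print("ph",R.from_euler("z",-v[2]).apply([p[0]-v[0],p[1]-v[1],p[2]]))
for nm,p in [("lipL",cov(.45,.21,.09)),("lipR",cov(.45,.21,-.09)),("tip",[-.092,-.0174,.1725]),("pivot",[-.092,-.0104,.056])]: print(nm,proj("wrist",world(v,p),s).round(1))
E
```

```text
9.15 q [-0.318   0.2479  2.3161  1.868   0.4164 -2.3174] p [0.549  0.0148 0.1499] F [0.34 0.7  0.45] w 0.0001
tx [ 0.251 -0.968 -0.002] ty [ 0.689  0.18  -0.702] tz [0.679 0.175 0.713]
wrist cover_lip [([422.8, 229.7], 0.92)]
wrist stay_tip [([408.8, 262.7], 0.83)]
scene cover_lip [([272.8, 235.1], 0.94)]
scene stay_tip [([283.8, 241.7], 0.45)]
ph [-0.13202099 -0.04346476  0.14988062]
lipL [[455.1   1.3]]
lipR [[395.9 406.9]]
tip [[407.3 259.3]]
pivot [[265.1 210.9]]
```

View pics/wrist_d.png

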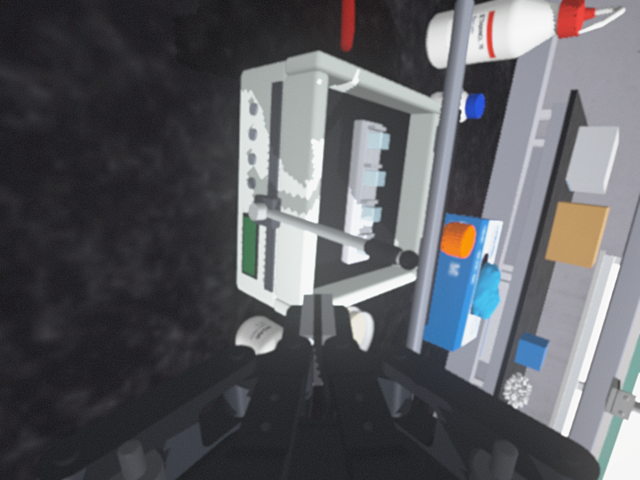

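>>> move_arm:
  steps:
    - {"travel": [0.012, 0.001, 0], "spin": 0, "claw": 0}
    - {"travel": [0.012, 0.001, 0], "spin": 0, "claw": 0}
    - {"travel": [0.006, 0.001, 0], "spin": 0, "claw": 0}

```text
time_s: 9.75
tcp_pos: [0.5836, 0.0151, 0.1509]
tool_rot: [-0.299, 0.231, -0.567, 0.732]
ft_force: [0.4, -1.0, -0.4]
gripper_width: -0.0001
```

```bash
cat > ph.py <<'E'
from plant import sensors; import numpy as np
from scipy.spatial.transform import Rotation as R
v=[.673,.0776,.1504]; s=sensors.state(); p=s["tcp_pos"]; Z=R.from_euler("z",-v[2]); m=R.from_quat(s["tool_rot"]).as_matrix()
print(round(s["time_s"],2),"ph",Z.apply([p[0]-v[0],p[1]-v[1],p[2]]).round(4),"F",s["ft_force"].round(2),"ho",round(np.degrees(np.arctan2(m[1,1],m[0,1]))-8.617,1),"tilt",round(np.degrees(np.arccos(-m[2,1])),1),"q",s["q"].round(2))
c=Z.apply(R.from_quat(s["tool_rot"]).apply([[.011,-.03,.0145],[-.011,0,.008]])+p-[v[0],v[1],0]); print("face@s30 right",c[0].round(4),"tip left corner",c[1].round(4))
E
python3 ph.py
```

```text
9.75 ph [-0.0977 -0.0484  0.1509] F [ 0.41 -1.01 -0.36] ho 5.8 tilt 45.6 q [-0.28  0.28  2.25  1.84  0.39 -2.25]
face@s30 right [-0.1079 -0.0605  0.1823] tip left corner [-0.0933 -0.0369  0.1566]
```

>>> move_arm:
  steps:
    - {"travel": [0.0045, 0.001, 0], "spin": 0, "claw": 0}
    - {"travel": [0, 0, 0], "spin": 0, "claw": 0}

```text
time_s: 9.95
tcp_pos: [0.5865, 0.0169, 0.1504]
tool_rot: [-0.299, 0.231, -0.566, 0.732]
ft_force: [-0.3, -0.1, 0.0]
gripper_width: 0.0003
```

```bash
python3 ph.py; python3 snap.py e wrist
```

```text
9.95 ph [-0.0946 -0.0471  0.1504] F [-0.31 -0.1   0.  ] ho 5.9 tilt 45.6 q [-0.28  0.28  2.24  1.84  0.38 -2.25]
face@s30 right [-0.1047 -0.0592  0.1818] tip left corner [-0.0902 -0.0355  0.1561]
wrist cover_lip [([376.1, 226.6], 0.81)]
wrist stay_tip [([365.1, 264.9], 0.59), ([294.6, 323.0], 0.5)]
```

View pics/wrist_e.png

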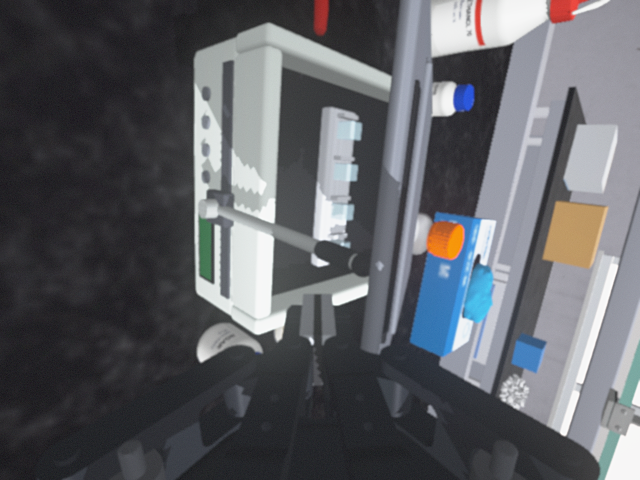

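>>> move_arm:
  steps:
    - {"travel": [0.0005, 0.005, 0.001], "spin": 0, "claw": 0}
    - {"travel": [-0.0007, 0.005, 0], "spin": 0, "claw": 0}
    - {"travel": [-0.0007, 0.004, 0], "spin": 0, "claw": 0}

```text
time_s: 10.4
tcp_pos: [0.5844, 0.0312, 0.1515]
tool_rot: [-0.299, 0.231, -0.567, 0.732]
ft_force: [-0.3, 0.7, -0.1]
gripper_width: 0.0002
```

```bash
python3 ph.py
```

```text
10.4 ph [-0.0946 -0.0326  0.1515] F [-0.31  0.66 -0.06] ho 5.9 tilt 45.5 q [-0.24  0.27  2.25  1.89  0.36 -2.26]
face@s30 right [-0.1046 -0.0447  0.1828] tip left corner [-0.0901 -0.021   0.1572]
```

>>> move_arm:
  steps:
    - {"travel": [-0.0007, 0.005, 0], "spin": 0, "claw": 0}
    - {"travel": [-0.0007, 0.005, 0], "spin": 0, "claw": 0}
    - {"travel": [-0.0007, 0.005, 0], "spin": 0, "claw": 0}

```text
time_s: 10.7
tcp_pos: [0.5825, 0.0461, 0.1514]
tool_rot: [-0.299, 0.231, -0.567, 0.732]
ft_force: [-0.8, -1.8, 0.9]
gripper_width: -0.0
```

```bash
python3 ph.py; python3 snap.py f wrist
```

```text
10.7 ph [-0.0942 -0.0176  0.1514] F [-0.77 -1.85  0.9 ] ho 5.9 tilt 45.5 q [-0.19  0.27  2.26  1.96  0.34 -2.3 ]
face@s30 right [-0.1043 -0.0297  0.1828] tip left corner [-0.0898 -0.0061  0.1571]
wrist cover_lip [([362.0, 304.0], 0.83)]
wrist stay_tip [([358.9, 292.3], 0.8)]
```

View pics/wrist_f.png

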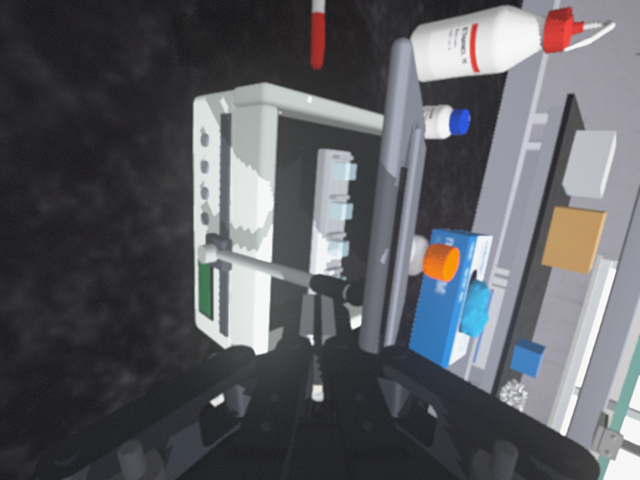

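>>> move_arm:
  steps:
    - {"travel": [-0.0007, 0.005, 0], "spin": 0, "claw": 0}
    - {"travel": [-0.0007, 0.005, 0], "spin": 0, "claw": 0}
    - {"travel": [-0.0007, 0.005, 0], "spin": 0, "claw": 0}

```text
time_s: 11.15
tcp_pos: [0.58, 0.0608, 0.1509]
tool_rot: [-0.3, 0.232, -0.567, 0.732]
ft_force: [-0.7, -1.4, -1.6]
gripper_width: 0.0002
```

```bash
python3 ph.py; python3 snap.py g wrist
```

```text
11.15 ph [-0.0944 -0.0027  0.1509] F [-0.7  -1.38 -1.58] ho 5.9 tilt 45.5 q [-0.15  0.27  2.26  2.03  0.31 -2.34]
face@s30 right [-0.1045 -0.0148  0.1823] tip left corner [-0.09    0.0088  0.1566]
wrist cover_lip [([356.3, 341.1], 0.96)]
wrist stay_tip [([352.2, 269.0], 0.57)]
```

View pics/wrist_g.png

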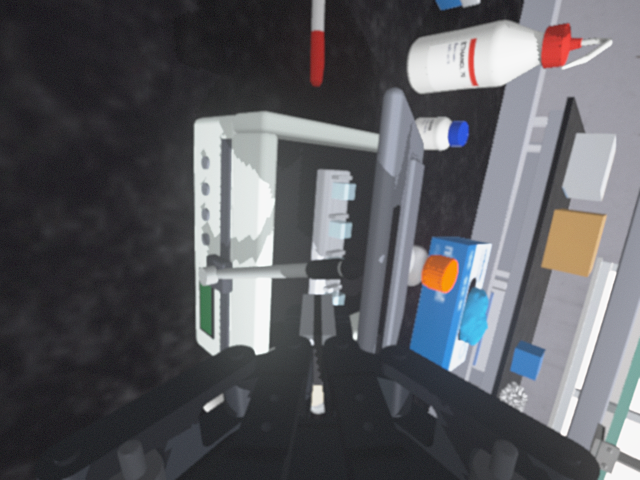

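>>> move_arm:
  steps:
    - {"travel": [-0.0007, 0.005, 0], "spin": 0, "claw": 0}
    - {"travel": [-0.0007, 0.005, 0], "spin": 0, "claw": 0}
    - {"travel": [-0.0007, 0.005, 0], "spin": 0, "claw": 0}

```text
time_s: 11.6
tcp_pos: [0.5783, 0.0759, 0.1513]
tool_rot: [-0.299, 0.232, -0.567, 0.732]
ft_force: [-1.0, -0.4, -0.7]
gripper_width: -0.0001
```

```bash
python3 ph.py; python3 snap.py h wrist scene
```

```text
11.6 ph [-0.0939  0.0125  0.1513] F [-1.04 -0.4  -0.72] ho 5.9 tilt 45.5 q [-0.1   0.27  2.27  2.11  0.29 -2.39]
face@s30 right [-0.1039  0.0004  0.1827] tip left corner [-0.0894  0.024   0.157 ]
wrist cover_lip []
wrist stay_tip [([237.7, 114.7], 0.82)]
scene cover_lip [([271.8, 238.1], 0.7), ([387.2, 329.4], 0.49)]
scene stay_tip [([254.0, 248.5], 0.74)]
```

View pics/wrist_h.png

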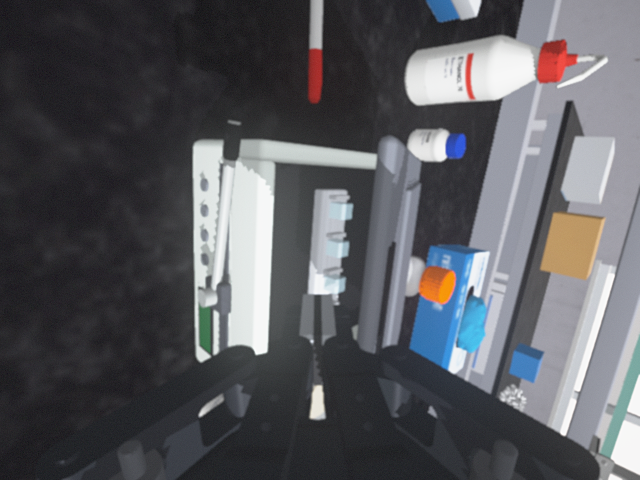

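View pics/scene_h.png

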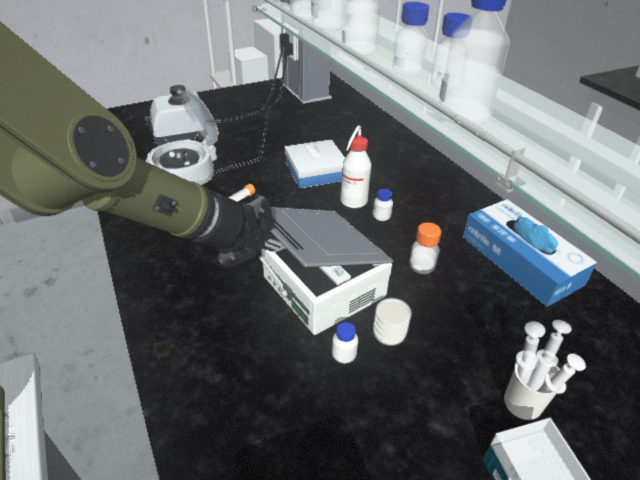

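```bash
cat > plan.py <<'E'
import sys
from h import *
from plant import sensors
from fk6 import ik,fk,target
v=[.673,.0776,.1504]; s=sensors.state(); Z=R.from_euler("z",v[2]); p=Z.inv().apply(s["tcp_pos"]-[v[0],v[1],0]); T=R.from_quat(s["tool_rot"])
m=T.as_matrix(); ho0=np.degrees(np.arctan2(m[1,1],m[0,1]))-np.degrees(v[2]); tl=np.arccos(-m[2,1])
def off(ho,sc): # contact offset from TCP in ph frame
    h=np.radians(ho); u=np.array([np.sin(tl)*np.cos(h),np.sin(tl)*np.sin(h),-np.cos(tl)]); n=np.array([np.cos(tl)*np.cos(h),np.cos(tl)*np.sin(h),np.sin(tl)]); w=np.array([np.sin(h),-np.cos(h),0])
    return -sc*u+.0145*n+.011*w
lip=lambda a:np.array([.085-.21*np.cos(a),.093+.21*np.sin(a)])
def cur():
    f=lambda q:(p+off(ho0,q[1]))[[0,2]]-lip(q[0]); r=least_squares(f,[.3,.03]); return r.x
a0,s0=cur(); print("t",s["time_s"],"ph",p.round(4),"ho",round(ho0,1),"a_est",round(a0,3),"s",round(s0,4),"F",s["ft_force"].round(2),"q",s["q"].round(2))
if len(sys.argv)>1:
    a1,s1,ho1,y1,n=float(sys.argv[1]),float(sys.argv[2]),float(sys.argv[3]),float(sys.argv[4]),int(sys.argv[5])
    q=s["q"]; prev=p
    for i in range(1,n+1):
        k=i/n; a=a0+(a1-a0)*k; ho=ho0+(ho1-ho0)*k; sc=s0+(s1-s0)*k
        o=off(ho,sc); l=lip(a); t=np.array([l[0]-o[0],p[1]+(y1-p[1])*k,l[1]-o[2]]); d=Z.apply(t-prev); prev=t
        q,e=ik(Z.apply(t)+[v[0],v[1],0],target(v[2]+np.radians(ho),tl),q)
        print("a",round(a,3),"d",d.round(4),"spin",round((ho1-ho0)/n,2),"tcp",t.round(4),"q",q.round(2),round(e,4))
E
python3 plan.py 0.35 0.029 14 0.010 5
```

```text
t 11.9 ph [-0.0939  0.0127  0.1514] ho 5.9 a_est 0.445 s 0.0309 F [ 0.03  0.08 -0.96] q [-0.1   0.27  2.27  2.11  0.29 -2.39]
a 0.426 d [-0.0022 -0.0009 -0.0033] spin 1.61 tcp [-0.0962  0.0121  0.148 ] q [-0.13  0.28  2.27  2.06  0.33 -2.38] 0.0
a 0.407 d [-0.0021 -0.0009 -0.0034] spin 1.61 tcp [-0.0984  0.0116  0.1446] q [-0.15  0.28  2.28  2.01  0.36 -2.37] 0.0
a 0.388 d [-0.0021 -0.0009 -0.0034] spin 1.61 tcp [-0.1006  0.0111  0.1412] q [-0.18  0.29  2.28  1.97  0.39 -2.37] 0.0
a 0.369 d [-0.002  -0.0008 -0.0034] spin 1.61 tcp [-0.1027  0.0105  0.1378] q [-0.2   0.3   2.28  1.92  0.42 -2.37] 0.0
a 0.35 d [-0.0019 -0.0008 -0.0035] spin 1.61 tcp [-0.1047  0.01    0.1343] q [-0.22  0.31  2.28  1.89  0.45 -2.38] 0.0
```

>>> move_arm:
  steps:
    - {"travel": [-0.0022, -0.0009, -0.0033], "spin": 1.6, "claw": 0}
    - {"travel": [-0.0021, -0.0009, -0.0034], "spin": 1.6, "claw": 0}
    - {"travel": [-0.0021, -0.0009, -0.0034], "spin": 1.6, "claw": 0}
    - {"travel": [-0.002, -0.0008, -0.0034], "spin": 1.6, "claw": 0}
    - {"travel": [-0.0019, -0.0008, -0.0035], "spin": 1.6, "claw": 0}

```text
time_s: 12.4
tcp_pos: [0.5681, 0.0714, 0.1344]
tool_rot: [-0.315, 0.21, -0.514, 0.77]
ft_force: [-1.0, 0.5, -0.8]
gripper_width: 0.0002
```

```bash
python3 plan.py 0.27 0.028 22 0.005 5; python3 snap.py i scene
python3 - <<'E'
import cv2
a=cv2.imread("pics/scene_i.png"); cv2.imwrite("pics/si_z.png",cv2.resize(a[180:330,200:400],None,fx=4,fy=4,interpolation=3))
E
```

```text
t 12.4 ph [-0.1046  0.0096  0.1344] ho 14.0 a_est 0.35 s 0.0291 F [-1.    0.5  -0.81] q [-0.22  0.31  2.28  1.89  0.45 -2.38]
a 0.334 d [-0.0015 -0.0011 -0.003 ] spin 1.61 tcp [-0.1063  0.0086  0.1313] q [-0.25  0.32  2.28  1.84  0.48 -2.38] 0.0
a 0.318 d [-0.0015 -0.0011 -0.003 ] spin 1.61 tcp [-0.1079  0.0077  0.1283] q [-0.27  0.33  2.28  1.8   0.5  -2.39] 0.0
a 0.302 d [-0.0014 -0.0011 -0.0031] spin 1.61 tcp [-0.1094  0.0068  0.1252] q [-0.29  0.34  2.28  1.76  0.53 -2.39] 0.0
a 0.286 d [-0.0014 -0.0011 -0.0031] spin 1.61 tcp [-0.1109  0.0059  0.1221] q [-0.31  0.35  2.27  1.73  0.55 -2.39] 0.0
a 0.27 d [-0.0013 -0.0011 -0.0031] spin 1.61 tcp [-0.1124  0.005   0.1191] q [-0.33  0.36  2.27  1.69  0.58 -2.4 ] 0.0
scene cover_lip [([267.9, 244.6], 0.97)]
scene stay_tip []
```

View pics/si_z.png

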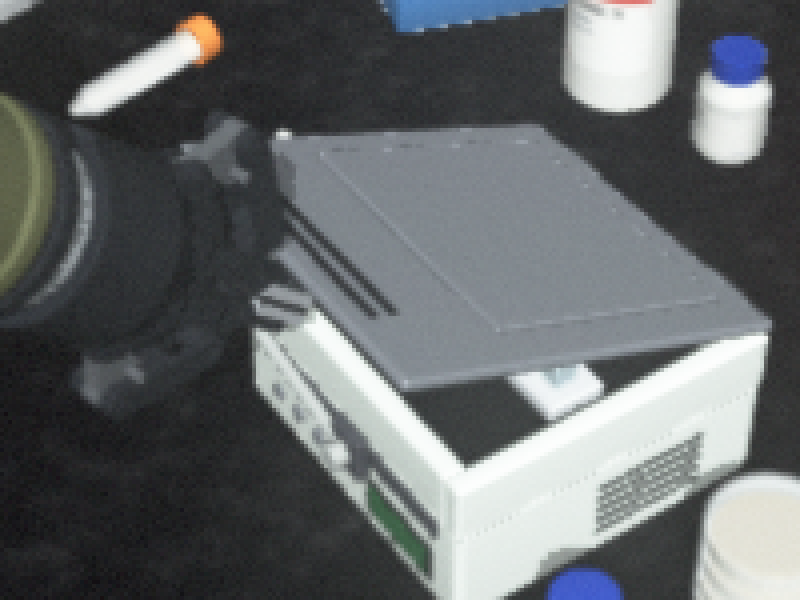

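>>> move_arm:
  steps:
    - {"travel": [-0.0015, -0.0011, -0.003], "spin": 1.6, "claw": 0}
    - {"travel": [-0.0015, -0.0011, -0.003], "spin": 1.6, "claw": 0}
    - {"travel": [-0.0014, -0.0011, -0.0031], "spin": 1.6, "claw": 0}
    - {"travel": [-0.0014, -0.0011, -0.0031], "spin": 1.6, "claw": 0}
    - {"travel": [-0.0013, -0.0011, -0.0031], "spin": 1.6, "claw": 0}

```text
time_s: 13.05
tcp_pos: [0.5611, 0.0661, 0.1193]
tool_rot: [-0.329, 0.187, -0.459, 0.804]
ft_force: [-0.9, 0.9, -1.4]
gripper_width: 0.0001
```

```bash
python3 plan.py 0.19 0.0265 30 0.000 5
```

```text
t 13.05 ph [-0.1124  0.0054  0.1193] ho 21.9 a_est 0.271 s 0.0279 F [-0.85  0.9  -1.41] q [-0.33  0.36  2.27  1.69  0.58 -2.4 ]
a 0.255 d [-0.0013 -0.0013 -0.0031] spin 1.61 tcp [-0.1138  0.0043  0.1162] q [-0.35  0.37  2.26  1.66  0.6  -2.41] 0.0
a 0.239 d [-0.0012 -0.0013 -0.0031] spin 1.61 tcp [-0.1152  0.0033  0.1131] q [-0.36  0.39  2.26  1.62  0.62 -2.41] 0.0
a 0.222 d [-0.0012 -0.0013 -0.0031] spin 1.61 tcp [-0.1166  0.0022  0.11  ] q [-0.38  0.4   2.25  1.59  0.64 -2.42] 0.0
a 0.206 d [-0.0011 -0.0013 -0.0031] spin 1.61 tcp [-0.1179  0.0011  0.1069] q [-0.4   0.41  2.24  1.55  0.66 -2.42] 0.0
a 0.19 d [-0.0011 -0.0013 -0.0031] spin 1.61 tcp [-0.1191  0.      0.1038] q [-0.41  0.42  2.24  1.52  0.68 -2.43] 0.0
```

>>> move_arm:
  steps:
    - {"travel": [-0.0013, -0.0013, -0.0031], "spin": 1.6, "claw": 0}
    - {"travel": [-0.0012, -0.0013, -0.0031], "spin": 1.6, "claw": 0}
    - {"travel": [-0.0012, -0.0013, -0.0031], "spin": 1.6, "claw": 0}
    - {"travel": [-0.0011, -0.0013, -0.0031], "spin": 1.6, "claw": 0}
    - {"travel": [-0.0011, -0.0013, -0.0031], "spin": 1.6, "claw": 0}

```text
time_s: 13.55
tcp_pos: [0.5553, 0.0596, 0.1037]
tool_rot: [-0.341, 0.164, -0.402, 0.834]
ft_force: [-0.8, 1.4, -0.6]
gripper_width: -0.0005
```

```bash
python3 plan.py 0.12 0.025 38 -0.005 5
```

```text
t 13.55 ph [-0.1191 -0.0002  0.1037] ho 29.9 a_est 0.19 s 0.0265 F [-0.77  1.37 -0.62] q [-0.41  0.42  2.24  1.52  0.68 -2.43]
a 0.176 d [-0.001  -0.0011 -0.0027] spin 1.61 tcp [-0.1202 -0.0011  0.1011] q [-0.42  0.43  2.23  1.49  0.7  -2.43] 0.0
a 0.162 d [-0.0009 -0.0011 -0.0027] spin 1.61 tcp [-0.1213 -0.0021  0.0984] q [-0.44  0.44  2.22  1.45  0.72 -2.43] 0.0
a 0.148 d [-0.0009 -0.0011 -0.0027] spin 1.61 tcp [-0.1223 -0.0031  0.0957] q [-0.45  0.45  2.21  1.42  0.74 -2.44] 0.0
a 0.134 d [-0.0008 -0.0011 -0.0027] spin 1.61 tcp [-0.1233 -0.004   0.093 ] q [-0.46  0.46  2.19  1.39  0.76 -2.44] 0.0
a 0.12 d [-0.0008 -0.0011 -0.0027] spin 1.61 tcp [-0.1242 -0.005   0.0903] q [-0.47  0.47  2.18  1.36  0.78 -2.44] 0.0
```

>>> move_arm:
  steps:
    - {"travel": [-0.001, -0.0011, -0.0027], "spin": 1.6, "claw": 0}
    - {"travel": [-0.0009, -0.0011, -0.0027], "spin": 1.6, "claw": 0}
    - {"travel": [-0.0009, -0.0011, -0.0027], "spin": 1.6, "claw": 0}
    - {"travel": [-0.0008, -0.0011, -0.0027], "spin": 1.6, "claw": 0}
    - {"travel": [-0.0008, -0.0011, -0.0027], "spin": 1.6, "claw": 0}

```text
time_s: 14.05
tcp_pos: [0.5511, 0.0539, 0.0902]
tool_rot: [-0.352, 0.139, -0.343, 0.86]
ft_force: [-0.8, -0.3, -1.9]
gripper_width: 0.0001
```

```bash
python3 plan.py 0.06 0.024 40 -0.007 5; python3 snap.py j scene wrist
python3 - <<'E'
import cv2
a=cv2.imread("pics/scene_j.png"); cv2.imwrite("pics/sj_z.png",cv2.resize(a[180:330,200:400],None,fx=4,fy=4,interpolation=3))
E
```

```text
t 14.05 ph [-0.1241 -0.0052  0.0902] ho 37.9 a_est 0.12 s 0.0251 F [-0.76 -0.27 -1.86] q [-0.47  0.47  2.18  1.36  0.77 -2.44]
a 0.108 d [-0.0005 -0.0004 -0.0023] spin 0.42 tcp [-0.1246 -0.0055  0.0879] q [-0.47  0.47  2.18  1.35  0.78 -2.45] 0.0
a 0.096 d [-0.0004 -0.0004 -0.0024] spin 0.42 tcp [-0.1251 -0.0059  0.0855] q [-0.47  0.48  2.18  1.35  0.78 -2.46] 0.0
a 0.084 d [-0.0004 -0.0004 -0.0024] spin 0.42 tcp [-0.1255 -0.0063  0.0832] q [-0.47  0.49  2.18  1.35  0.79 -2.47] 0.0
a 0.072 d [-0.0004 -0.0004 -0.0024] spin 0.42 tcp [-0.126  -0.0066  0.0808] q [-0.48  0.49  2.18  1.34  0.79 -2.47] 0.0
a 0.06 d [-0.0003 -0.0004 -0.0024] spin 0.42 tcp [-0.1263 -0.007   0.0784] q [-0.48  0.5   2.18  1.34  0.79 -2.48] 0.0
scene cover_lip [([265.0, 271.9], 0.91), ([285.5, 228.0], 0.37)]
scene stay_tip []
wrist cover_lip [([368.1, 317.0], 0.92)]
wrist stay_tip [([408.1, 155.1], 0.66)]
```

View pics/sj_z.png

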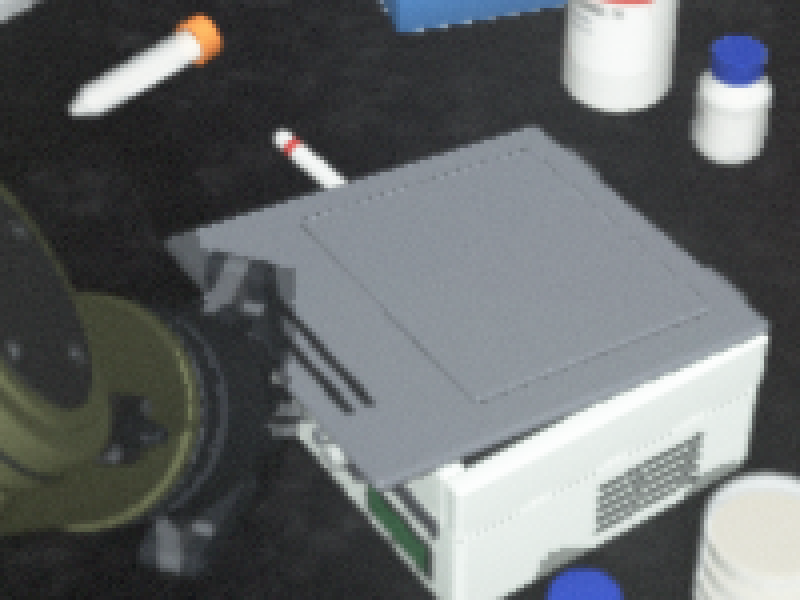

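View pics/wrist_j.png

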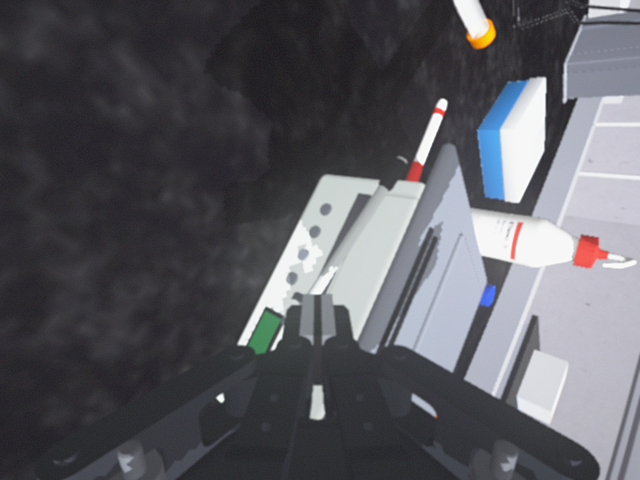

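>>> move_arm:
  steps:
    - {"travel": [-0.0005, -0.0004, -0.0023], "spin": 0.4, "claw": 0}
    - {"travel": [-0.0004, -0.0004, -0.0024], "spin": 0.4, "claw": 0}
    - {"travel": [-0.0004, -0.0004, -0.0024], "spin": 0.4, "claw": 0}
    - {"travel": [-0.0004, -0.0004, -0.0024], "spin": 0.4, "claw": 0}
    - {"travel": [-0.0003, -0.0004, -0.0024], "spin": 0.4, "claw": 0}

```text
time_s: 14.85
tcp_pos: [0.5485, 0.052, 0.0778]
tool_rot: [-0.354, 0.134, -0.327, 0.866]
ft_force: [0.1, 0.4, -1.1]
gripper_width: -0.0
```

```bash
python3 plan.py 0.01 0.023 40 -0.008 5
```

```text
t 14.85 ph [-0.1269 -0.0067  0.0778] ho 40.0 a_est 0.054 s 0.023 F [ 0.07  0.44 -1.07] q [-0.48  0.5   2.18  1.34  0.79 -2.49]
a 0.045 d [-0.0001 -0.0003 -0.0018] spin 0.01 tcp [-0.127  -0.0069  0.076 ] q [-0.48  0.51  2.18  1.35  0.79 -2.49] 0.0
a 0.036 d [-0.     -0.0003 -0.0018] spin 0.01 tcp [-0.1271 -0.0072  0.0742] q [-0.48  0.51  2.18  1.35  0.79 -2.5 ] 0.0
a 0.028 d [-0.     -0.0003 -0.0018] spin 0.01 tcp [-0.1272 -0.0075  0.0723] q [-0.48  0.51  2.18  1.36  0.79 -2.51] 0.0
a 0.019 d [-0.     -0.0003 -0.0018] spin 0.01 tcp [-0.1272 -0.0077  0.0705] q [-0.48  0.52  2.18  1.36  0.79 -2.52] 0.0
a 0.01 d [ 0.     -0.0003 -0.0018] spin 0.01 tcp [-0.1273 -0.008   0.0686] q [-0.48  0.52  2.18  1.37  0.79 -2.52] 0.0
```

Slow final descent.

>>> move_arm:
  steps:
    - {"travel": [0, 0, -0.0015], "spin": 0, "claw": 0}
    - {"travel": [0, 0, -0.0015], "spin": 0, "claw": 0}
    - {"travel": [0, 0, -0.0015], "spin": 0, "claw": 0}
    - {"travel": [0, 0, -0.0015], "spin": 0, "claw": 0}
    - {"travel": [0, 0, -0.0015], "spin": 0, "claw": 0}

```text
time_s: 15.35
tcp_pos: [0.5486, 0.0519, 0.0705]
tool_rot: [-0.354, 0.134, -0.328, 0.866]
ft_force: [-1.3, 0.1, -1.8]
gripper_width: 0.0003
```

```bash
python3 plan.py
```

```text
t 15.35 ph [-0.1269 -0.0068  0.0705] ho 39.9 a_est 0.021 s 0.0236 F [-1.35  0.14 -1.8 ] q [-0.48  0.52  2.18  1.37  0.79 -2.52]
```

>>> move_arm:
  steps:
    - {"travel": [0, 0, -0.0012], "spin": 0, "claw": 0}
    - {"travel": [0, 0, -0.0012], "spin": 0, "claw": 0}
    - {"travel": [0, 0, -0.0012], "spin": 0, "claw": 0}
    - {"travel": [0, 0, -0.0012], "spin": 0, "claw": 0}
    - {"travel": [0, 0, -0.0012], "spin": 0, "claw": 0}

```text
time_s: 15.85
tcp_pos: [0.549, 0.0518, 0.0647]
tool_rot: [-0.354, 0.134, -0.328, 0.866]
ft_force: [0.4, -0.1, 0.3]
gripper_width: 0.0001
```

```bash
python3 plan.py
```

```text
t 15.85 ph [-0.1265 -0.007   0.0647] ho 39.9 a_est -0.004 s 0.0244 F [ 0.36 -0.14  0.29] q [-0.48  0.53  2.19  1.39  0.78 -2.54]
```

>>> move_arm:
  steps:
    - {"travel": [0, 0, -0.001], "spin": 0, "claw": 0}
    - {"travel": [0, 0, -0.001], "spin": 0, "claw": 0}
    - {"travel": [0, 0, 0], "spin": 0, "claw": 0}

```text
time_s: 16.15
tcp_pos: [0.5487, 0.0519, 0.0625]
tool_rot: [-0.354, 0.134, -0.328, 0.866]
ft_force: [-0.4, -0.4, -0.1]
gripper_width: 0.0002
```

```bash
python3 plan.py; python3 snap.py k scene wrist
python3 - <<'E'
import cv2
a=cv2.imread("pics/scene_k.png"); cv2.imwrite("pics/sk_z.png",cv2.resize(a[180:330,200:400],None,fx=4,fy=4,interpolation=3))
E
```

```text
t 16.15 ph [-0.1268 -0.0068  0.0625] ho 39.9 a_est -0.016 s 0.0238 F [-0.36 -0.39 -0.07] q [-0.48  0.54  2.19  1.39  0.78 -2.55]
scene cover_lip [([264.7, 280.9], 0.86)]
scene stay_tip []
wrist cover_lip [([378.5, 321.9], 0.82)]
wrist stay_tip []
```

View pics/sk_z.png

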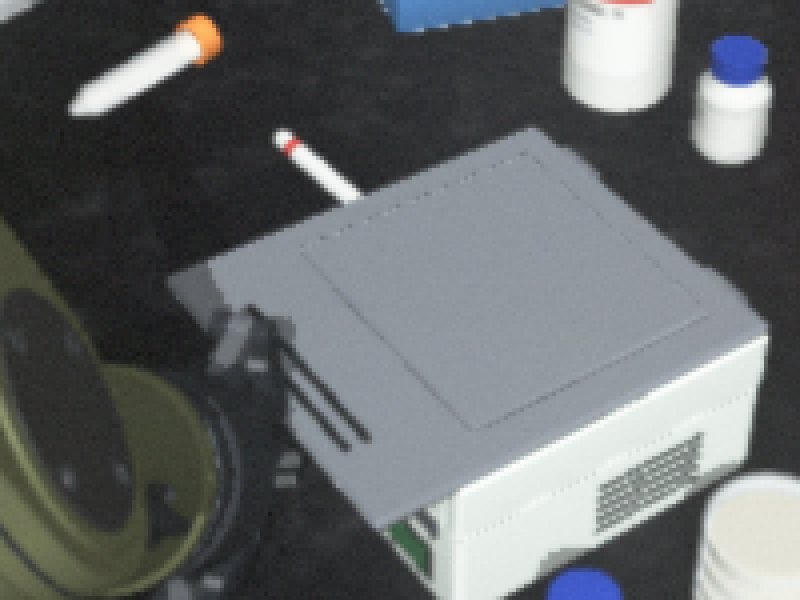

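>>> move_arm:
  steps:
    - {"travel": [-0.007, -0.005, 0], "spin": 0, "claw": 0}
    - {"travel": [-0.007, -0.005, 0], "spin": 0, "claw": 0}
    - {"travel": [-0.008, -0.005, 0], "spin": 0, "claw": 0}
    - {"travel": [-0.01, -0.002, 0.005], "spin": 0, "claw": 0}
    - {"travel": [-0.01, -0.002, 0.005], "spin": 0, "claw": 0}

```text
time_s: 16.95
tcp_pos: [0.5056, 0.0326, 0.0729]
tool_rot: [-0.354, 0.134, -0.328, 0.866]
ft_force: [-0.3, -0.3, 0.5]
gripper_width: -0.0
```

```bash
python3 plan.py
```

```text
t 16.95 ph [-0.1723 -0.0194  0.0729] ho 39.9 a_est -0.31 s -0.0775 F [-0.3  -0.29  0.46] q [-0.58  0.5   2.25  1.33  0.81 -2.6 ]
```

>>> move_arm:
  steps:
    - {"travel": [-0.008, 0, 0.02], "spin": 0, "claw": 0}
    - {"travel": [-0.008, 0, 0.03], "spin": 0, "claw": 0}
    - {"travel": [-0.008, 0, 0.03], "spin": 0, "claw": 0}
    - {"travel": [-0.008, 0, 0.03], "spin": 0, "claw": 0}
    - {"travel": [0, 0, 0.02], "spin": 0, "claw": 0}

```text
time_s: 17.45
tcp_pos: [0.4726, 0.0334, 0.2043]
tool_rot: [-0.354, 0.134, -0.328, 0.866]
ft_force: [0.6, 0.5, -0.4]
gripper_width: -0.0002
```

```bash
python3 ph.py; python3 snap.py m scene wrist top
python3 - <<'E'
from plant import nets
from ray import ray
for l,n in (("reagent_2","scene"),("reagent_2","top"),("petri_stack","top"),("marker_red","top")):
    r=nets.spot_point(n,l); print(l,n,[(x["uv"],round(x["confidence"],2),ray(n,x["uv"],0).round(3)) for x in r[:1]])
E
```

```text
17.45 ph [-0.2047 -0.0137  0.2043] F [ 0.57  0.46 -0.39] ho 39.9 tilt 45.5 q [-0.63  0.17  2.16  0.99  1.01 -2.12]
face@s30 right [-0.2063 -0.0293  0.2357] tip left corner [-0.2075 -0.0017  0.21  ]
scene cover_lip [([266.3, 282.5], 0.63)]
scene stay_tip []
wrist cover_lip [([281.5, 279.6], 0.7), ([371.2, 183.6], 0.41)]
wrist stay_tip [([341.4, 195.9], 0.75)]
reagent_2 scene [([344.1, 355.4], 0.9, array([ 0.632, -0.077]))]
reagent_2 top [([391.1, 286.6], 0.74, array([ 0.633, -0.07 ]))]
petri_stack top [([392.5, 237.0], 0.86, array([ 0.729, -0.073]))]
marker_red top [([212.0, 258.2], 0.68, array([0.683, 0.279]))]
```

View pics/scene_m.png

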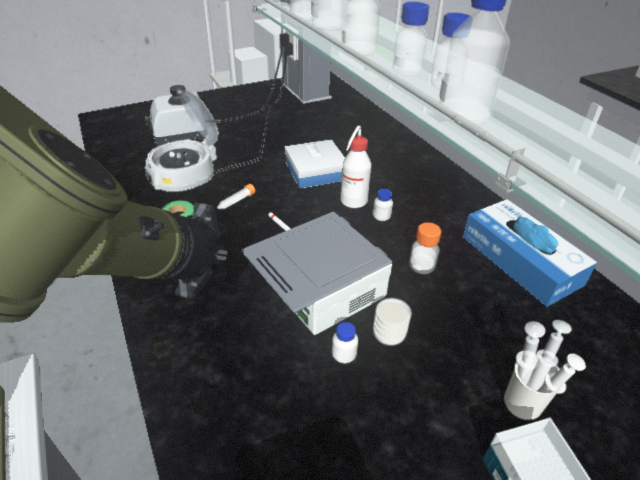

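View pics/wrist_m.png

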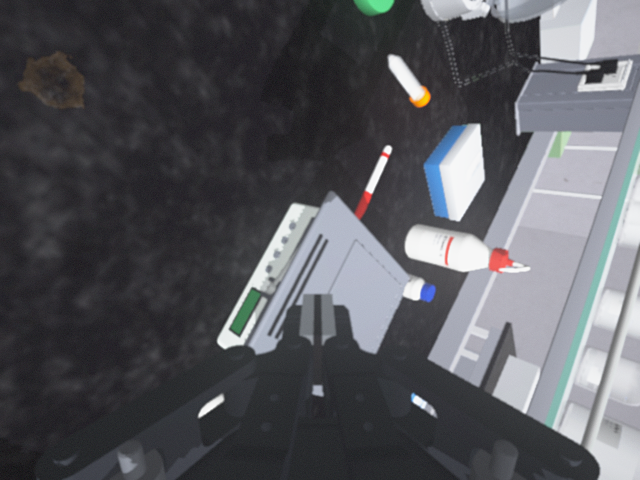

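```bash
python3 -c "
from plant import workorder; print(workorder.finish_job())"
```

```text
the job is handed in; nothing more can be done
None
```

The cover is shut, the stay is folded out to the left, and the fingers are clear. I handed the job in at about 18 s of the 45 s allowed, but one contact on the way may count against the run.

**How it was done:** The moves can only shift the tool and turn it about the vertical. I got the 45° finger tilt by driving the arm against its reach limit, and the tilt then held for the rest of the job. With the shut fingers about 2 mm under the lip, I swept left. The stay went over and fell to the left, and the cover settled on the back of the fingers at about 0.44 rad, pressing with about 1 N. I then lowered it at about 0.2 rad/s or slower until the finger force dropped to zero, and withdrew.

**Last checks:**
- **Cover:** the scene and wrist pictures show it lying level on the housing.
- **Stay:** it was seen lying to the left just after the knock. In the last pictures it was mostly hidden by the cover, so its final angle was not measured.
- **Things standing around:** the networks' positions for the bottle, dishes and marker are within about 7 mm of the first ones, which is within their noise.
- **Robot:** the force was back to noise, with the fingers about 100 mm in front of the lip.

**What went wrong:**
- **First approach:** at a different heading, a gripper knuckle pressed on the cover's front edge with about 28 N at the wrist before I backed off. If the knuckle counts as fingers, that breaks the 15 N limit on the cover; if it counts as the gripper's body, it is under that 40 N limit. I could not tell which.
- **Early in the run:** driving into the reach limit gave a brief wrist reading of about 94 N, under the 120 N limit.

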